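Unpack the child-resistant sample jar onto the rocking mixer

ROBOT

A 6-joint arm with a two-finger parallel gripper is mounted at the origin on the work surface. World frame = base frame: x ahead of the robot, y to its left, z up, the work surface at z = 0. Lengths are in m, angles in rad, forces in N, time in s.
With the tool pointing down it reaches from about 0.275 to 0.75 m from the base axis. Payload 10.2 kg.
Tool frame: the origin (TCP) lies at the very end of the fingers, on their centre line; the grasp point (between the pads) lies 19 mm behind it; y points along the fingers, x is the direction in which the jaws open and shut, and the axes are right-handed (so a half turn about y gives the same grasp; the last joint's range is limited). The gripper opens to 88 mm and grips with 3 to 60 N. Pads are 18 mm wide; open, the fingers measure 123 mm over their backs; the gripper's body (75 mm by 187 mm) begins 45 mm behind the grasp point.
Start: joints at [-0.223, 0.313, 1.498, -0, 1.331, -0.223], TCP at [0.525, -0, 0.208] pointing down, gripper open.
Joint ranges: [-2.94, 2.94], [-0.97, 2.17], [0.19, 2.56], [-1.23, 4.37], [0.02, 3.11], [-2.88, 2.88]. Speed limits (rad/s): [2.39, 2.39, 3.01, 3.14, 3.14, 3.14].

INTERFACE

Orientations are given as a unit quaternion [w, x, y, z].
In Python, from rig import sensors, viewer, ticket gives the robot as it stands.
- The arm moves only by the tool jog_arm, never from a script. Its argument "rows" is a list of rows, each a list of 5 numbers: the shift along the world's x, y, z in m, then the turn about the world's z in rad, then the opening, from 0 (shut) to 1 (fully open). A call has 1 to 12 rows; each row is the pose to reach, as a shift and turn from the pose measured when the call began; what a row does not reach only later rows make up. A row lasts 1/12 s, in which the tool goes at most 41.7 mm and 7.16 degrees, less where a joint would pass 70% of its speed; a pose out of reach is approached as far as the arm can. A call with a gripper value outside its range is refused whole. The fingers move at their own pace and stop on an object; "grip_force" is the grip in N (left out, the last holds). Time passes only in rows, so rows that repeat a pose let the fingers close. It gives the time, the measured TCP pose, the force and the opening at its end, in the units of the state.
- sensors.read_state(): the state, without advancing time (a new reading comes with each control period).
- viewer.camera(name): name is "scene" or "side" or "wrist"; returns a dict with "image" (480x640x3 uint8, red, green, blue), "K" (3x3 intrinsics, pixels), "rvec" (rotation vector, rad) and "tvec" (3), from world to camera coordinates, as OpenCV has them; the wrist camera has in their place "tool_from_camera" (4x4, takes a point from camera to tool coordinates, whose origin is the TCP and whose axes are the tool frame's). Camera axes: x right, y down, z forward; pixel columns grow to the right and rows downward; lengths in m; the calibration is good to about 2 mm. A picture is of the moment at which its call begins: read the wrist's pose just before it. There is no depth.
- ticket.hand_in(): hands the job in, once; it reports no verdict.
The state is a dict: "time_s": time; "joint_pos": joint angles; "qvel": joint speeds; "tau": joint torques, N m; "tcp_pos": TCP position; "eef_rot": TCP orientation; "wrist_force": force on the tool from outside, world axes, zero at the start; "moment": the same for the moment, N m; "grip_width": finger opening in m.
Only numpy, scipy, OpenCV 4.12 (cv2) and the standard library are available. Lean on these libraries where they do the work, as an engineer would, in place of code of your own. Each camera call takes 0.05 s, during which the arm holds its last target. There are 200 camera calls.

TASK

Open the child-resistant sample jar by pushing its domed lid down hard while turning it anticlockwise, and stand the lid rim-down, wholly on the black rubber mat. Lift the mixer's retaining bar out of its notch and swing it aside, lay every tube from the jar on its side in the tray's troughs, one to a trough, then bring the bar back over the tubes, lift it over the lip of its keeper and let it drop home in the notch. Do not disturb the other things on the bench.

Things in the scene. Friction and masses are not known exactly. Their poses are not given: they have to be found in the camera images.
- jar: Low white jar, fixed. Origin: centre of its underside. Foot disc 180 mm across, 12 mm thick; round wall 140 mm across, up to z = 65 mm. Inside, on the foot, three square wells (33 mm inside, walls up to z = 62) stand 42 mm from the axis, at 60, 180 and 300 deg from x; each may hold an upright tube. In the centre a spring plunger 16 mm across, top at z = 60 (66 when free).
- lid: Tall white domed lid, loose, 0.2 to 0.32 kg. Origin: centre of its open rim, z up. 169 mm across, top face at z = 124 mm; a post 16 mm across hangs inside from the top down to z = 38. As found it is locked on the jar, rim 22 mm above the bench, its x along the jar's. The tubes inside reach 122 mm above the bench: raise the rim above that before moving sideways.
- lid_grip (a point): Centre of the round ribbed grip on the lid's top, 50 mm across, 28 mm high, 138 mm above the rim. Lock: the lid neither turns nor lifts until pushed down 6 mm or more (12 N to start, 16 to 18 N at 6 to 9 mm, solid stop at 10 mm); then it turns anticlockwise from above only. After 28 to 90 deg (best 50) let it rise and lift straight up.
- mat: Black rubber mat, 235 mm square, 3 mm thick, fixed flat on the bench: the place for the lid. Origin: centre of its underside.
- tube1_mid (a point): Middle of sample tube 1 (two or three are present), 0.05 to 0.1 kg: 110 mm long; round body 30 mm across, 88 mm long, flat foot; then a hexagonal cap 33 mm over flats, 38 over corners, 22 mm long. z runs from foot to cap: the foot is 55 mm behind this point, the cap 33 to 55 mm ahead. At the start it stands in a well of the jar, its foot 12 mm above the bench.
- tube2_mid (a point): Middle of sample tube 2 (two or three are present), 0.05 to 0.1 kg: 110 mm long; round body 30 mm across, 88 mm long, flat foot; then a hexagonal cap 33 mm over flats, 38 over corners, 22 mm long. z runs from foot to cap: the foot is 55 mm behind this point, the cap 33 to 55 mm ahead. At the start it stands in a well of the jar, its foot 12 mm above the bench.
- tube3_mid (a point): Middle of sample tube 3 (two or three are present), 0.05 to 0.1 kg: 110 mm long; round body 30 mm across, 88 mm long, flat foot; then a hexagonal cap 33 mm over flats, 38 over corners, 22 mm long. z runs from foot to cap: the foot is 55 mm behind this point, the cap 33 to 55 mm ahead. At the start it stands in a well of the jar, its foot 12 mm above the bench.
- tube1: Tube 1 again: origin at the centre of its foot, z from foot to cap.
- tube2: Tube 2 again: origin at the centre of its foot, z from foot to cap.
- tube3: Tube 3 again: origin at the centre of its foot, z from foot to cap.
- cradle: Rocking mixer with an aluminium tray, fixed. Origin: centre of its underside. Tray 224 (x) by 62 mm (y), top at z = 48 mm, on a housing as wide. Three open-ended 90 deg V troughs along y, 60 mm long, at x = -58, 0, 58; bottom at z = 52, edges at z = 65, 14 mm either side. The bar's post (18 mm across) is at x = -100, its keeper at x = 104, up to z = 120; both at y = 0.
- trough1 (a point): Trough 1 (cradle x = -58 mm): point on the axis of a tube laid in it, at the trough's middle, z = 73 mm. Tubes may lie either way round along cradle y, the body in the trough and the cap hanging out beyond its end (the tube's middle then 11 mm off this point towards the cap; over 30 mm is too far).
- trough2 (a point): Trough 2 (cradle x = 0 mm): point on the axis of a tube laid in it, at the trough's middle, z = 73 mm. Tubes may lie either way round along cradle y, the body in the trough and the cap hanging out beyond its end (the tube's middle then 11 mm off this point towards the cap; over 30 mm is too far).
- trough3 (a point): Trough 3 (cradle x = 58 mm): point on the axis of a tube laid in it, at the trough's middle, z = 73 mm. Tubes may lie either way round along cradle y, the body in the trough and the cap hanging out beyond its end (the tube's middle then 11 mm off this point towards the cap; over 30 mm is too far).
- bar_swing (a joint): Swing of the retaining bar about its upright post, rad. 0: along cradle +x over the tray, in the keeper's notch (as found); positive: free end towards cradle -y (clockwise from above), up to 1.5. Stays where left; from 1.0 on it is clear of the troughs. Steel bar 12 mm square, 211 mm long from the post, underside at cradle z = 94 mm when level.
- bar_lift (a joint): Lift of the bar about a level axis at the post (cradle z = 96 mm), rad. 0: level, up to 0.7; it falls back by its weight (0.2 N m). The keeper's notch is 20 mm wide; its lip on the -y side is 12 mm high (a lift of 0.07 passes it, 0.12 is plenty), its cheek on the +y side 26 mm. Home: swing within 0.05 of 0 and lift below 0.02.
- bar_grip (a point): Point on the axis of the bar's black round upright knob, 170 mm from the post: pinch here. 22 mm above the bar's top face, 14 mm below the knob's top. Knob 18 mm across, 36 mm tall, fixed on the bar. With the bar level this point is at cradle z = 128 mm (x = 70, y = 0 when home).
- beaker: Bystander to leave alone: glass beaker, 66 mm across, 85 mm tall. Origin: centre of its underside.
- tip_box: Bystander to leave alone: blue pipette-tip box, 87 x 62 x 59 mm. Origin: centre of its underside.
- salts_jar: Bystander to leave alone: small amber jar, 52 mm across, 70 mm tall. Origin: centre of its underside.
- reagent: Bystander to leave alone: squat amber bottle, 70 mm across, 80 mm tall. Origin: centre of its underside.
- wash: Bystander to leave alone: white bottle, 60 mm across, 140 mm tall. Origin: centre of its underside.
- notebook: Bystander to leave alone: closed blue notebook, 150 x 210 x 14 mm. Origin: centre of its underside.
Mind the look-alikes: they are no part of the job. What is meant by the lid is not green, and is the larger of those in its own colour.

How it is judged:
By the outcome, as a careful person would: the job done as asked, in the order asked, and still so for the second after the job is handed in, with the robot touching nothing.
Of tube1, tube2, tube3 only 2 to 3 are there at a start; the rules pass over those that are not, and their reading is None.
At some moment in a run one of lid may be knocked a few centimetres aside while the robot is not near it.
Once in a run the grip may slacken for a moment while it holds something.
It also fails if it takes over 210 s, if anything falls off the work surface, if the arm or the gripper's body presses on something with over 40 N, if the wrist force passes 120 N, or if a joint passes its speed limit or range.

## Working session

There is one attempt and no reset: what is moved stays moved. The work goes in short steps, Python scripts to look and compute and a tool call to move; the robot and the scene stay as the last step left them, time stands still between calls to the robot, and variables do not carry over. Pictures are saved under pics/ and viewed, about 12 in all and at most 16, crops included, and the job is handed in when it is done.

Besides the shell and the picture viewer there is one more tool, called after "Call:" by a JSON object that holds its "api" and its "payload". jog_arm: Moves the arm, as the interface text tells. Its arguments: {"type":"object","properties":{"rows":{"type":"array"},"grip_force":{"type":"number"}},"required":["rows"]}

```bash
ls; mkdir -p pics
cat > h.py <<'E'
import numpy as np, cv2
from rig import sensors, viewer, ticket
def cam(n):
    c=viewer.camera(n)
    return c
def pose(c,st=None):
    """R,t world->cam"""
    if 'rvec' in c:
        return cv2.Rodrigues(np.array(c['rvec'],float))[0], np.array(c['tvec'],float).ravel()
    from scipy.spatial.transform import Rotation as Ro
    q=st['eef_rot']; T=np.eye(4); T[:3,:3]=Ro.from_quat([q[1],q[2],q[3],q[0]]).as_matrix(); T[:3,3]=st['tcp_pos']
    M=np.linalg.inv(T@np.array(c['tool_from_camera'])); return M[:3,:3],M[:3,3]
def ray(c,uv,st=None):
    R,t=pose(c,st); d=R.T@np.linalg.inv(c['K'])@np.array([uv[0],uv[1],1.]); return -R.T@t, d/np.linalg.norm(d)
def onz(c,uv,z,st=None):
    o,d=ray(c,uv,st); return o+d*(z-o[2])/d[2]
def proj(c,P,st=None):
    R,t=pose(c,st); q=np.array(c['K'])@(R@np.array(P,float)+t); return q[:2]/q[2]
def tri(rays):
    A=np.zeros((3,3));b=np.zeros(3)
    for o,d in rays:
        M=np.eye(3)-np.outer(d,d);A+=M;b+=M@o
    return np.linalg.solve(A,b)
def save(c,name): cv2.imwrite('pics/'+name,c['image'][:,:,::-1])
E
python3 - <<'E'
from h import *
import pickle
s=sensors.read_state();print({k:np.round(v,3) for k,v in s.items()})
d={}
for n in('scene','side','wrist'):
    c=cam(n);d[n]=c;save(c,n+'0.png')
    if n!='wrist':
        R,t=pose(c);print(n,-R.T@t,R[2],c['K'][0])
    else:print(c['tool_from_camera'])
pickle.dump((s,d),open('d0.pkl','wb'))
E
```

```text
pics
{'time_s': np.float64(0.0), 'joint_pos': array([-0.223,  0.313,  1.498,  0.   ,  1.331, -0.223]), 'qvel': array([ 0.001,  0.   ,  0.   , -0.   , -0.001,  0.001]), 'tau': array([-0.0000e+00, -4.0222e+01, -2.5226e+01,  6.9000e-02,  3.5000e-02,
       -0.0000e+00]), 'tcp_pos': array([0.525, 0.   , 0.208]), 'eef_rot': array([ 0.707, -0.707,  0.   ,  0.   ]), 'wrist_force': array([-0.27 , -0.847, -0.317]), 'moment': array([-0.012, -0.02 ,  0.006]), 'grip_width': np.float64(0.088)}
scene [0.48987281 0.65435652 1.02475449] [ 0.01551282 -0.61838855 -0.78571939] [465.32018197   0.         318.33041498]
side [ 0.82224537 -1.06372437  0.82198288] [-0.26073329  0.78912154 -0.55615227] [492.04233209   0.         318.80441427]
[[ 9.99999033e-01  8.92820175e-04 -1.06616248e-03 -2.44020698e-04]
 [ 1.29229186e-03 -3.13457674e-01  9.49601294e-01 -1.74721200e-01]
 [ 5.13626382e-04 -9.49601753e-01 -3.13458524e-01  8.01812972e-02]
 [ 0.00000000e+00  0.00000000e+00  0.00000000e+00  1.00000000e+00]]
```

View pics/scene0.png

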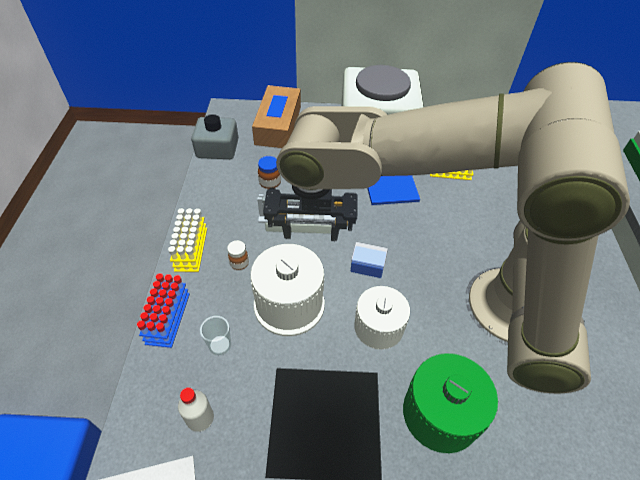

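View pics/side0.png

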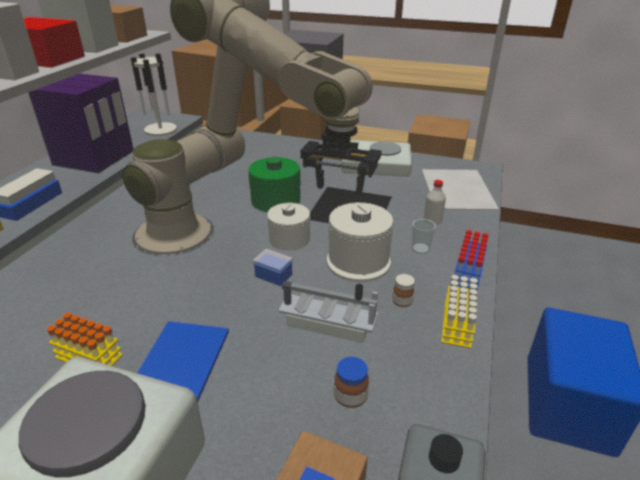

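Run:
```python
from h import *
import pickle
s,d=pickle.load(open('d0.pkl','rb'))
a=d['scene']['image'][235:335,240:340]; b=d['side']['image'][195:345,265:405]
a=cv2.resize(a,(400,400),interpolation=cv2.INTER_CUBIC);b=cv2.resize(b,None,fx=2.8,fy=2.8,interpolation=cv2.INTER_CUBIC)
im=np.zeros((420,800,3),np.uint8);im[:400,:400]=a;im[:420,400:792]=b
cv2.imwrite('pics/c1.png',im[:,:,::-1])
# mat
c=d['scene'];g=c['image'].astype(int).max(2)
m=((g<45)).astype(np.uint8);m[:360]=0
n,l,st,ce=cv2.connectedComponentsWithStats(m);i=1+st[1:,4].argmax();print(st[i])
cn=max(cv2.findContours((l==i).astype(np.uint8),0,2)[0],key=cv2.contourArea)
ap=cv2.approxPolyDP(cn,8,True).reshape(-1,2);
for p in ap:print(p,onz(c,p,.003).round(4))
# quick points
print('foot ell', [onz(c,p,.012).round(3) for p in [(251,303),(326,303),(290,331)]])
for z,(u,v) in((.160,(287,262)),(.188,(288,265))):print(z,onz(c,(u,v),z).round(3))
```

```text
[  266   369   115   111 11600]
[277 369] [0.5889 0.2101 0.003 ]
[266 477] [0.5874 0.4403 0.003 ]
[380 479] [0.3578 0.4322 0.003 ]
[376 373] [0.3594 0.2072 0.003 ]
foot ell [array([0.672, 0.042, 0.012]), array([0.482, 0.031, 0.012]), array([0.567, 0.115, 0.012])]
0.16 [0.577 0.017 0.16 ]
0.188 [0.572 0.045 0.188]
```

View pics/c1.png

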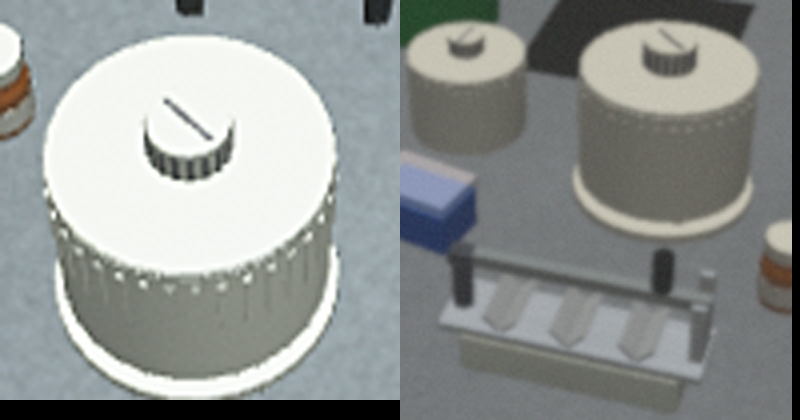

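Run:
```python
from h import *
import pickle
s,d=pickle.load(open('d0.pkl','rb'))
c=d['scene'];e=d['side']
for p,z in(((287.2,265.5),.174),):print('scene top',onz(c,p,z).round(4))
print('side',onz(e,(361.8,208.9),.174).round(4)); print(tri([ray(c,(287.2,265.5)),ray(e,(361.8,208.9))]).round(4))
S=lambda x,y:(265+(x-400)/2.8,195+y/2.8)
print('slot scene',onz(c,(240+165/4,235+98/4),.174)-onz(c,(240+210/4,235+138/4),.174))
for n,p,z in(('FL',(440,318),.048),('FR',(712,375),.048),('knobtop',(664,254),.142),('posttop',(461,248),.11),('BL',(478,290),.048)):
  print(n,onz(e,S(*p),z).round(4))
w=d['wrist']['image'];cv2.imwrite('pics/w0s.png',w[:,:,::-1])
```

```text
scene top [0.5746 0.0368 0.174 ]
side [0.5787 0.0316 0.174 ]
[0.5763 0.0354 0.1716]
slot scene [ 0.02789623 -0.02642565  0.        ]
FL [ 0.4623 -0.268   0.048 ]
FR [ 0.6932 -0.262   0.048 ]
knobtop [ 0.6435 -0.2402  0.142 ]
posttop [ 0.4751 -0.2468  0.11  ]
BL [ 0.4797 -0.2244  0.048 ]
```

View pics/wrist0.png

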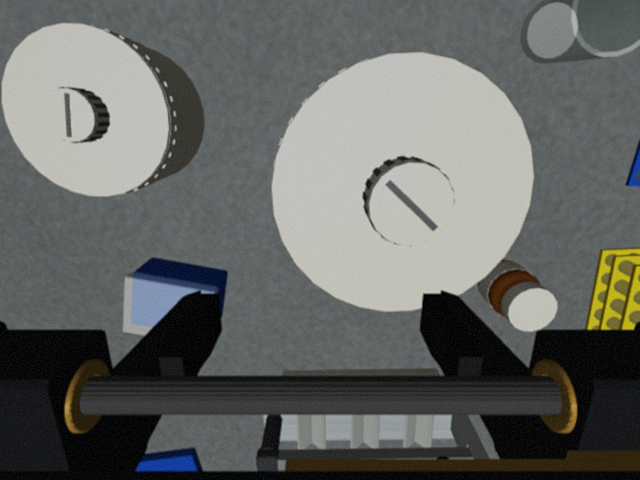

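Run:
```python
from h import *
import pickle
s,d=pickle.load(open('d0.pkl','rb'))
w=d['wrist'];print(onz(w,(413,204),.174,s).round(4),onz(w,(389,183),.174,s).round(4),onz(w,(435,229),.174,s).round(4))
# lid top ellipse by mask
im=w['image'].astype(int);m=((im.min(2)>185)&(im.max(2)-im.min(2)<40)).astype(np.uint8)
n,l,st,ce=cv2.connectedComponentsWithStats(m);i=l[120,400];print(st[i])
cn=max(cv2.findContours((l==i).astype(np.uint8),0,2)[0],key=cv2.contourArea);P=np.array([onz(w,p,.146,s)[:2] for p in cn.reshape(-1,2)])
print(cv2.minEnclosingCircle(P.astype(np.float32)))
print(tri([ray(w,(413,204),s),ray(d['scene'],(287.2,265.5)),ray(d['side'],(361.8,208.9))]))
for p in((270,415),(458,415)):print('tray?',onz(w,p,.048,s).round(3))
```

```text
[0.5769 0.033  0.174 ] [0.5626 0.045  0.174 ] [0.5909 0.0182 0.174 ]
[  273    54   228   233 24044]
((0.5706366300582886, 0.03575282171368599), 0.08161181956529617)
[0.57676123 0.03394029 0.17198207]
tray? [ 0.468 -0.236  0.048]
tray? [ 0.677 -0.235  0.048]
```

Call:
{"api": "jog_arm", "payload": {"rows": [[0.025, 0.017, 0.005, -0.1, 1], [0.05, 0.035, 0.01, -0.2, 1], [0.05, 0.035, 0.01, -0.3, 1], [0.05, 0.035, 0.01, -0.35, 1], [0.05, 0.035, 0.01, -0.35, 1]], "grip_force": 50}}

```text
time_s: 0.57
tcp_pos: [0.5748, 0.0353, 0.2174]
eef_rot: [0.696, -0.696, 0.124, -0.123]
wrist_force: [0.1, 0.2, 0.3]
grip_width: 0.088
```

Call:
{"api": "jog_arm", "payload": {"rows": [[0.002, -0.0015, -0.03, -0.05, 1], [0.002, -0.0015, -0.055, -0.05, 1], [0.002, -0.0015, -0.066, -0.05, 1], [0.002, -0.0015, -0.066, -0.05, 1], [0.002, -0.0015, -0.066, -0.05, 0.4], [0.002, -0.0015, -0.066, -0.05, 0.4], [0.002, -0.0015, -0.066, -0.05, 0.4], [0.002, -0.0015, -0.066, -0.05, 0.4], [0.002, -0.0015, -0.066, -0.05, 0.4], [0.002, -0.0015, -0.066, -0.05, 0.4]], "grip_force": 55}}

```text
time_s: 1.4
tcp_pos: [0.577, 0.0338, 0.1518]
eef_rot: [0.693, -0.693, 0.141, -0.14]
wrist_force: [-0.1, -0.1, -0.1]
grip_width: 0.0501
```

Call:
{"api": "jog_arm", "payload": {"rows": [[0, 0, -0.003, 0, 0.4], [0, 0, -0.006, 0, 0.4], [0, 0, -0.008, 0, 0.4], [0, 0, -0.008, 0, 0.4], [0, 0, -0.008, 0, 0.4]]}}

```text
time_s: 1.82
tcp_pos: [0.5771, 0.0338, 0.1443]
eef_rot: [0.693, -0.693, 0.141, -0.141]
wrist_force: [-2.0, -1.1, 4.3]
grip_width: 0.0354
```

Run:
```python
from h import *
s=sensors.read_state();print(s['grip_width'],s['wrist_force'],s['tcp_pos'])
w=cam('wrist');c=cam('scene');e=cam('side')
im=np.zeros((600,800,3),np.uint8)
im[:300,:400]=cv2.resize(w['image'],(400,300));im[300:600,:400]=cv2.resize(c['image'][180:340,180:393],(400,300),interpolation=2);im[:300,400:]=cv2.resize(e['image'][150:300,270:470],(400,300),interpolation=2)
cv2.imwrite('pics/p5.png',im[:,:,::-1])
```

```text
0.03541829737582073 [-2.02157666 -1.13127884  4.30937563] [0.57706194 0.03380718 0.14425256]
```

View pics/p5.png

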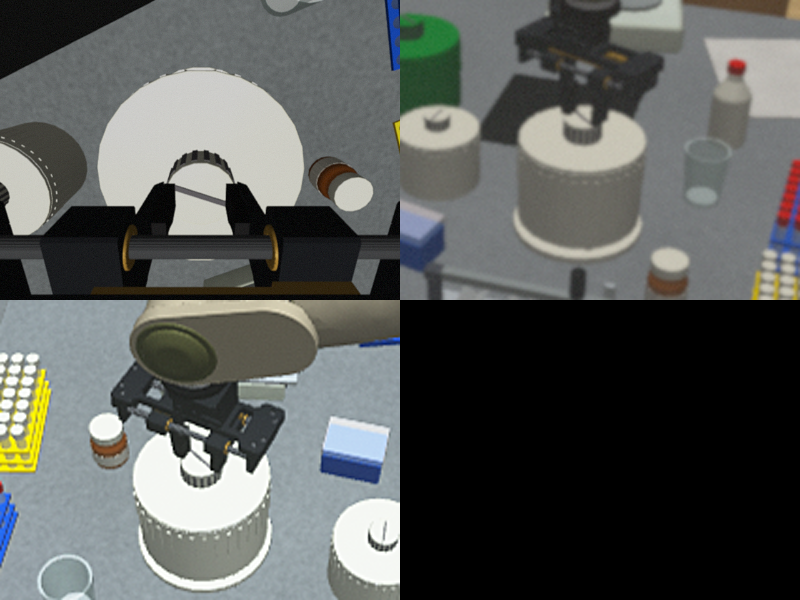

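Run:
```python
from h import *
import pickle
s=sensors.read_state()
w=cam('wrist');M=np.linalg.inv(w['tool_from_camera']);K=w['K']
def pt(p):
    q=K@(M@np.array([*p,1]))[:3];return (q[:2]/q[2]).round(0)
print('tips',pt((-.0177,0,0)),pt((.0177,0,0)),'pad',pt((-.0177,-.03,0)),pt((.0177,-.03,0)))
for P in((.5765,.034,.174),(.5765,.034,.146),(.5765,.059,.174),(.5765,.009,.174)):print(P,proj(w,P,s).round(0))
im=w['image'][280:480,240:560];save({'image':w['image']},'w6.png')
im=cv2.resize(w['image'][260:460,200:500],(800,533),interpolation=2);cv2.imwrite('pics/p6.png',im[:,:,::-1])
```

```text
tips [286. 281.] [355. 282.] pad [279. 310.] [361. 310.]
(0.5765, 0.034, 0.174) [319. 310.]
(0.5765, 0.034, 0.146) [319. 283.]
(0.5765, 0.059, 0.174) [295. 261.]
(0.5765, 0.009, 0.174) [340. 355.]
```

View pics/p6.png

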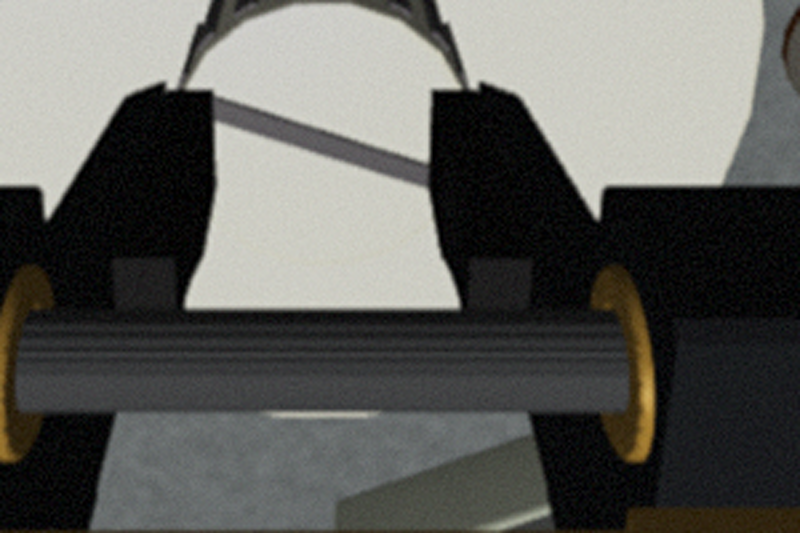

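Call:
{"api": "jog_arm", "payload": {"rows": [[0, 0, 0.0065, 0, 0.8], [0, 0, 0.0065, 0, 0.8], [0, 0, 0.0065, 0, 0.8], [0, 0, 0.0065, 0, 0.8], [0, 0, 0.0065, 0, 0.8], [0, 0, 0.0065, 0, 0.8]], "grip_force": 30}}

```text
time_s: 2.52
tcp_pos: [0.577, 0.0338, 0.1505]
eef_rot: [0.693, -0.693, 0.141, -0.14]
wrist_force: [0.6, -0.1, -0.1]
grip_width: 0.0702
```

Call:
{"api": "jog_arm", "payload": {"rows": [[0, 0, 0, 0, 0.4], [0, 0, 0, 0, 0.4], [0, 0, 0, 0, 0.4], [0, 0, 0, 0, 0.4], [0, 0, 0, 0, 0.4]], "grip_force": 30}}

```text
time_s: 2.93
tcp_pos: [0.5769, 0.0338, 0.1504]
eef_rot: [0.693, -0.693, 0.141, -0.14]
wrist_force: [-0.5, 0.1, 0.5]
grip_width: 0.0392
```

Call:
{"api": "jog_arm", "payload": {"rows": [[0, 0, 0, 0, 0.4], [0, 0, 0, 0, 0.4], [0, 0, 0, 0, 0.4]]}}

```text
time_s: 3.18
tcp_pos: [0.577, 0.0338, 0.1505]
eef_rot: [0.693, -0.693, 0.141, -0.14]
wrist_force: [-0.2, 1.0, 0.3]
grip_width: 0.0353
```

Call:
{"api": "jog_arm", "payload": {"rows": [[0, 0, 0, 0, 0.1], [0, 0, 0, 0, 0.1], [0, 0, 0, 0, 0.1], [0, 0, 0, 0, 0.1], [0, 0, 0, 0, 0.1], [0, 0, 0, 0, 0.1]], "grip_force": 30}}

```text
time_s: 3.68
tcp_pos: [0.577, 0.0338, 0.1505]
eef_rot: [0.693, -0.693, 0.141, -0.141]
wrist_force: [0.6, 0.7, -0.6]
grip_width: 0.0091
```

Run:
```python
from h import *
s=sensors.read_state();print(s['grip_width'],s['wrist_force'],s['tcp_pos'])
c=cam('scene');e=cam('side')
print(proj(c,s['tcp_pos']),proj(e,s['tcp_pos']))
im=np.zeros((400,800,3),np.uint8)
im[:,:400]=cv2.resize(c['image'][210:310,240:340],(400,400),interpolation=2);im[:,400:]=cv2.resize(e['image'][165:265,315:415],(400,400),interpolation=2)
cv2.imwrite('pics/p7.png',im[:,:,::-1])
```

```text
0.009096306947914223 [ 0.56189302  0.65877918 -0.61348358] [0.57697282 0.03380311 0.15049479]
[286.66101341 270.43414076] [360.93256279 216.08569007]
```

View pics/p7.png

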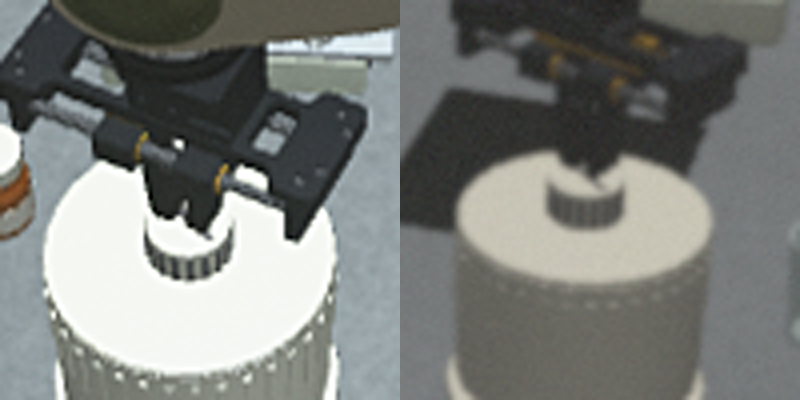

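Call:
{"api": "jog_arm", "payload": {"rows": [[0, 0, -0.002, 0, 0.1], [0, 0, -0.004, 0, 0.1], [0, 0, -0.006, 0, 0.1], [0, 0, -0.006, 0, 0.1]]}}

```text
time_s: 4.12
tcp_pos: [0.5771, 0.0338, 0.1444]
eef_rot: [0.693, -0.693, 0.141, -0.141]
wrist_force: [-0.6, 0.7, 0.1]
grip_width: 0.0089
```

Call:
{"api": "jog_arm", "payload": {"rows": [[0, 0, -0.002, 0, 0.1], [0, 0, -0.003, 0, 0.1], [0, 0, -0.003, 0, 0.1]]}}

```text
time_s: 4.37
tcp_pos: [0.5778, 0.0337, 0.1427]
eef_rot: [0.693, -0.693, 0.14, -0.142]
wrist_force: [0.0, 0.6, 10.7]
grip_width: 0.0089
```

Call:
{"api": "jog_arm", "payload": {"rows": [[0, 0, 0.02, 0, 0.1], [0, 0, 0.045, 0, 0.1], [0, 0, 0.045, 0, 0.1], [0, 0, 0.045, 0, 0.1]]}}

```text
time_s: 4.7
tcp_pos: [0.5781, 0.0337, 0.1884]
eef_rot: [0.693, -0.693, 0.139, -0.142]
wrist_force: [0.2, -0.2, -0.8]
grip_width: 0.0087
```

Call:
{"api": "jog_arm", "payload": {"rows": [[0, 0, -0.005, 0, 0.1], [0, 0, -0.01, 0, 0.1], [0, 0, -0.014, 0, 0.1], [0, 0, -0.017, 0, 0.1], [0, 0, -0.017, 0, 0.1]]}}

```text
time_s: 5.12
tcp_pos: [0.5776, 0.0337, 0.17]
eef_rot: [0.693, -0.693, 0.14, -0.141]
wrist_force: [0.2, 1.3, -0.1]
grip_width: 0.0087
```

Call:
{"api": "jog_arm", "payload": {"rows": [[0, 0, 0.02, 0.1, 1], [0, 0, 0.02, 0.2, 1], [0, 0, 0.02, 0.3, 1], [0, 0, 0.02, 0.4, 1], [0, 0, 0.02, 0.4, 1], [0, 0, 0.02, 0.4, 1], [0, 0, 0.02, 0.4, 1], [0, 0, 0.02, 0.4, 1], [0, 0, 0, 0.4, 1], [0, 0, -0.02, 0.4, 1], [0, 0, -0.022, 0.4, 1], [0, 0, -0.022, 0.4, 1]]}}

```text
time_s: 6.12
tcp_pos: [0.5772, 0.0338, 0.1474]
eef_rot: [0.708, -0.707, 0.001, -0.0]
wrist_force: [0.9, 0.6, 1.4]
grip_width: 0.0866
```

Call:
{"api": "jog_arm", "payload": {"rows": [[0, 0, 0, 0, 0.3], [0, 0, 0, 0, 0.3], [0, 0, 0, 0, 0.3], [0, 0, 0, 0, 0.3], [0, 0, 0, 0, 0.3], [0, 0, 0, 0, 0.3], [0, 0, 0, 0, 0.3], [0, 0, 0, 0, 0.3], [0, 0, 0, 0, 0.3]], "grip_force": 40}}

```text
time_s: 6.87
tcp_pos: [0.5772, 0.0338, 0.1474]
eef_rot: [0.708, -0.707, 0.001, -0.0]
wrist_force: [0.6, 0.1, 0.5]
grip_width: 0.0299
```

Call:
{"api": "jog_arm", "payload": {"rows": [[0, 0, 0.008, 0, 0], [0, 0, 0.008, 0, 0], [0, 0, 0.008, 0, 0], [0, 0, 0.008, 0, 0], [0, 0, 0.008, 0, 0], [0, 0, 0.008, 0, 0], [0, 0, 0.008, 0, 0]], "grip_force": 20}}

```text
time_s: 7.45
tcp_pos: [0.5771, 0.0338, 0.1553]
eef_rot: [0.708, -0.707, 0.001, -0.0]
wrist_force: [0.3, 0.5, -0.3]
grip_width: 0.0006
```

Run:
```python
from h import *
s=sensors.read_state();print(s['grip_width'],s['wrist_force'],s['tcp_pos'])
c=cam('scene');e=cam('side');w=cam('wrist')
im=np.zeros((600,800,3),np.uint8)
im[:300,:300]=cv2.resize(c['image'][210:310,240:340],(300,300),interpolation=2);im[:300,300:600]=cv2.resize(e['image'][165:265,315:415],(300,300),interpolation=2)
im[300:,:400]=cv2.resize(w['image'],(400,300));im[300:600,400:]=cv2.resize(w['image'][240:390,220:420],(400,300),interpolation=2)
cv2.imwrite('pics/p8.png',im[:,:,::-1])
```

```text
0.0006490572479141223 [ 0.31292624  0.49847985 -0.30788871] [0.57714001 0.03379213 0.15531481]
```

View pics/p8.png

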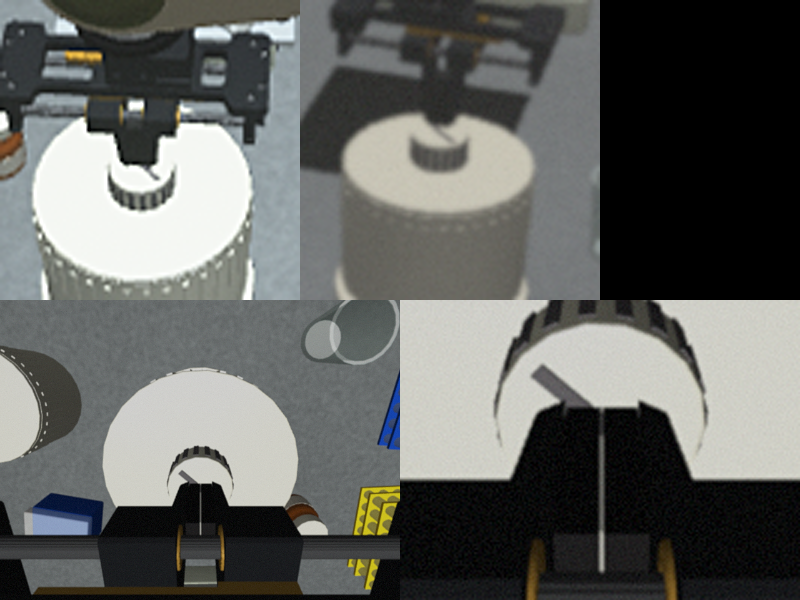

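Call:
{"api": "jog_arm", "payload": {"rows": [[0, 0, 0.005, -0.1, 1], [0, 0, 0.005, -0.2, 1], [0, 0, 0.005, -0.3, 1], [0, 0, 0.005, -0.4, 1], [0, 0, 0.005, -0.4, 1], [0, 0, 0.005, -0.4, 1], [0, 0, 0.005, -0.4, 1], [0, 0, 0.005, -0.4, 1], [0, 0, -0.005, -0.4, 1], [0, 0, -0.015, -0.4, 1], [0, 0, -0.025, -0.4, 1], [0, 0, -0.025, -0.4, 1]]}}

```text
time_s: 8.6
tcp_pos: [0.5759, 0.0339, 0.1274]
eef_rot: [0.693, -0.693, 0.143, -0.139]
wrist_force: [-0.3, 0.2, -0.1]
grip_width: 0.0784
```

Call:
{"api": "jog_arm", "payload": {"rows": [[0, 0, -0.005, 0, 1], [0, 0, -0.008, 0, 1], [0, 0, -0.008, 0, 1]]}}

```text
time_s: 8.85
tcp_pos: [0.5755, 0.0339, 0.1186]
eef_rot: [0.693, -0.693, 0.143, -0.139]
wrist_force: [-0.1, 0.1, 0.3]
grip_width: 0.0882
```

Call:
{"api": "jog_arm", "payload": {"rows": [[0, 0, 0, 0, 0.4], [0, 0, 0, 0, 0.4], [0, 0, 0, 0, 0.4], [0, 0, 0, 0, 0.4], [0, 0, 0, 0, 0.4], [0, 0, 0, 0, 0.4], [0, 0, 0, 0, 0.4], [0, 0, 0, 0, 0.4], [0, 0, 0, 0, 0.4]], "grip_force": 50}}

```text
time_s: 9.6
tcp_pos: [0.5761, 0.0335, 0.1187]
eef_rot: [0.693, -0.693, 0.143, -0.139]
wrist_force: [4.2, -3.1, -2.4]
grip_width: 0.0487
```

Call:
{"api": "jog_arm", "payload": {"rows": [[0.0005, 0, -0.003, 0, 0.4], [0.0005, 0, -0.006, 0, 0.4], [0.0005, 0, -0.008, 0, 0.4], [0.0005, 0, -0.009, 0, 0.4], [0.0005, 0, -0.009, 0, 0.4]], "grip_force": 60}}

```text
time_s: 10.02
tcp_pos: [0.5766, 0.0339, 0.1113]
eef_rot: [0.693, -0.692, 0.143, -0.14]
wrist_force: [-4.7, 2.1, 14.3]
grip_width: 0.0488
```

Call:
{"api": "jog_arm", "payload": {"rows": [[0, 0, -0.0015, 0.1, 0.4], [0, 0, -0.0015, 0.2, 0.4], [0, 0, -0.0015, 0.3, 0.4], [0, 0, -0.0015, 0.4, 0.4], [0, 0, -0.0015, 0.5, 0.4], [0, 0, -0.0015, 0.6, 0.4], [0, 0, -0.0015, 0.7, 0.4], [0, 0, -0.0015, 0.8, 0.4], [0, 0, -0.0015, 0.9, 0.4], [0, 0, -0.0015, 0.9, 0.4]]}}

```text
time_s: 10.85
tcp_pos: [0.5773, 0.0339, 0.1118]
eef_rot: [-0.684, 0.685, 0.176, -0.177]
wrist_force: [-1.8, -0.7, 13.0]
grip_width: 0.0491
```

Call:
{"api": "jog_arm", "payload": {"rows": [[0, 0, 0.004, 0, 0.4], [0, 0, 0.008, 0, 0.4], [0, 0, 0.012, 0, 0.4], [0, 0, 0.016, 0, 0.4], [0, 0, 0.016, 0, 0.4]]}}

```text
time_s: 11.27
tcp_pos: [0.577, 0.034, 0.1281]
eef_rot: [-0.684, 0.685, 0.175, -0.177]
wrist_force: [0.0, -1.0, -0.9]
grip_width: 0.0489
```

Call:
{"api": "jog_arm", "payload": {"rows": [[0, 0, 0.01, 0, 0.4], [0, 0, 0.03, 0, 0.4], [0, 0, 0.05, 0, 0.4], [0, 0, 0.07, 0, 0.4], [0, 0, 0.09, 0, 0.4], [0, 0, 0.11, 0, 0.4], [0, 0, 0.125, 0, 0.4], [0, 0, 0.125, 0, 0.4], [0, 0, 0.125, 0, 0.4]]}}

```text
time_s: 12.02
tcp_pos: [0.577, 0.0341, 0.253]
eef_rot: [-0.684, 0.685, 0.176, -0.177]
wrist_force: [0.5, -0.4, -2.8]
grip_width: 0.0485
```

Run:
```python
from h import *
s=sensors.read_state();print(s['grip_width'],s['wrist_force'],s['tcp_pos'])
c=cam('scene');e=cam('side')
im=np.zeros((480,800,3),np.uint8)
im[:,:400]=c['image'][0:480,140:540];im[:,400:]=e['image'][:,190:590]
cv2.imwrite('pics/p9.png',im[:,:,::-1])
```

```text
0.04851944819695518 [ 0.47938844 -0.42086185 -2.84522144] [0.57702629 0.03406796 0.2530492 ]
```

View pics/p9.png

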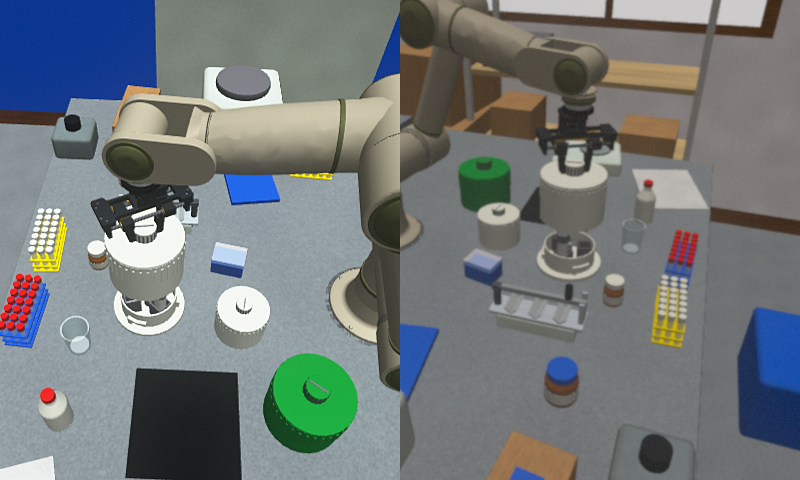

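Call:
{"api": "jog_arm", "payload": {"rows": [[0, 0.025, 0, 0, 0.4], [0, 0.055, 0, 0, 0.4], [0, 0.085, 0, 0, 0.4], [-0.01, 0.115, 0, 0, 0.4], [-0.025, 0.145, 0, 0, 0.4], [-0.04, 0.175, 0, 0, 0.4], [-0.055, 0.205, 0, 0, 0.4], [-0.07, 0.235, 0, 0, 0.4], [-0.085, 0.265, 0, 0, 0.4], [-0.1, 0.285, 0, 0, 0.4], [-0.104, 0.289, 0, 0, 0.4], [-0.104, 0.289, 0, 0, 0.4]]}}

```text
time_s: 13.12
tcp_pos: [0.4713, 0.324, 0.2507]
eef_rot: [-0.684, 0.685, 0.175, -0.18]
wrist_force: [0.9, -0.8, -2.4]
grip_width: 0.0491
```

Call:
{"api": "jog_arm", "payload": {"rows": [[0, 0, -0.03, 0, 0.4], [0, 0, -0.06, 0, 0.4], [0, 0, -0.09, 0, 0.4], [0, 0, -0.12, 0, 0.4], [0, 0, -0.135, 0, 0.4], [0, 0, -0.142, 0, 0.4], [0, 0, -0.147, 0, 0.4], [0, 0, -0.147, 0, 0.4]]}}

```text
time_s: 13.78
tcp_pos: [0.4717, 0.3233, 0.1034]
eef_rot: [-0.684, 0.685, 0.174, -0.179]
wrist_force: [-0.3, -0.1, -2.3]
grip_width: 0.0489
```

Call:
{"api": "jog_arm", "payload": {"rows": [[0, 0, -0.002, 0, 0.4], [0, 0, -0.0035, 0, 0.4], [0, 0, -0.0035, 0, 0.4]]}}

```text
time_s: 14.03
tcp_pos: [0.472, 0.3234, 0.1004]
eef_rot: [-0.684, 0.685, 0.175, -0.179]
wrist_force: [-0.2, 0.4, -1.4]
grip_width: 0.0489
```

Touching down; release gently and rise.

Call:
{"api": "jog_arm", "payload": {"rows": [[0, 0, -0.001, 0, 0.4], [0, 0, -0.001, 0, 0.7], [0, 0, -0.001, 0, 0.9], [0, 0, -0.001, 0, 1], [0, 0, -0.001, 0, 1], [0, 0, -0.001, 0, 1], [0, 0, -0.001, 0, 1], [0, 0, -0.001, 0, 1], [0, 0, 0.02, 0, 1], [0, 0, 0.05, 0, 1], [0, 0, 0.08, 0, 1], [0, 0, 0.1, 0, 1]]}}

```text
time_s: 15.03
tcp_pos: [0.4725, 0.3236, 0.2032]
eef_rot: [-0.684, 0.685, 0.176, -0.178]
wrist_force: [0.1, 0.2, 0.7]
grip_width: 0.088
```

Call:
{"api": "jog_arm", "payload": {"rows": [[0, -0.02, 0.04, -0.08, 1], [0.01, -0.05, 0.07, -0.16, 1], [0.02, -0.085, 0.1, -0.24, 1], [0.03, -0.12, 0.1, -0.32, 1], [0.04, -0.155, 0.1, -0.4, 1], [0.05, -0.19, 0.1, -0.46, 1], [0.06, -0.225, 0.1, -0.51, 1], [0.07, -0.26, 0.1, -0.51, 1], [0.08, -0.295, 0.1, -0.51, 1], [0.09, -0.33, 0.1, -0.51, 1], [0.1, -0.365, 0.1, -0.51, 1], [0.103, -0.4, 0.1, -0.51, 1]]}}

```text
time_s: 16.03
tcp_pos: [0.576, -0.0783, 0.3029]
eef_rot: [0.707, -0.707, 0.003, -0.0]
wrist_force: [-0.1, 0.4, -0.4]
grip_width: 0.0881
```

Call:
{"api": "jog_arm", "payload": {"rows": [[0, -0.03, 0, 0, 1], [0, -0.03, 0, 0, 1], [0, -0.03, 0, 0, 1]]}}

```text
time_s: 16.28
tcp_pos: [0.5759, -0.1095, 0.3025]
eef_rot: [0.707, -0.707, 0.004, -0.001]
wrist_force: [-0.3, 1.3, -0.7]
grip_width: 0.0881
```

Run:
```python
from h import *
import pickle
s=sensors.read_state();print(s['tcp_pos'],s['eef_rot'])
w=cam('wrist');pickle.dump((s,w),open('d1.pkl','wb'))
save(w,'p10.png')
```

```text
[ 0.57588598 -0.10946157  0.30249391] [ 0.70732675 -0.70687567  0.00383671 -0.00096548]
```

View pics/p10.png

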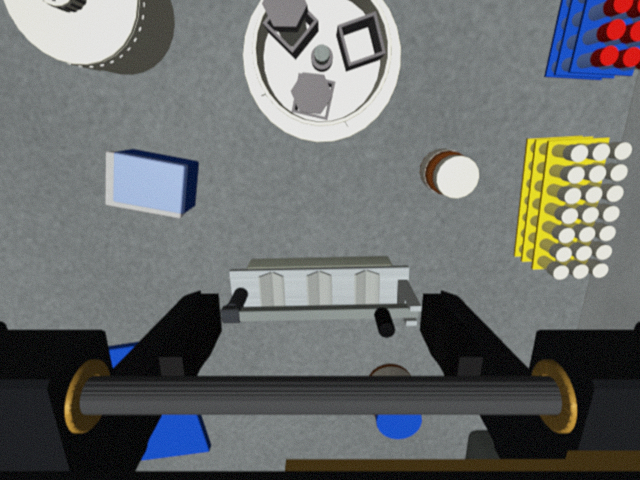

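Run:
```python
from h import *
import pickle
s,w=pickle.load(open('d1.pkl','rb'))
a=cv2.resize(w['image'][240:345,210:430],(800,382),interpolation=2);b=cv2.resize(w['image'][0:150,230:410],(660,550),interpolation=2)
cv2.imwrite('pics/p11.png',a[:,:,::-1])
for n,p,z in(('BL',(230,270),.048),('BR',(408,266),.048),('knob top',(387,327),.142),('cap',(313,94),.122),('plunger top',(322,50),.066)):print(n,onz(w,p,z,s).round(4))
c=cam('scene');e=cam('side')
cv2.imwrite('pics/p12.png',np.hstack([cv2.resize(c['image'][255:335,245:335],(400,356),interpolation=2),cv2.resize(e['image'][210:300,320:410],(356,356),interpolation=2)])[:,:,::-1])
pickle.dump((c,e),open('d2.pkl','wb'))
```

```text
BL [ 0.4611 -0.2097  0.048 ]
BR [ 0.6819 -0.2053  0.048 ]
knob top [ 0.6419 -0.2339  0.142 ]
cap [ 0.5686 -0.0102  0.122 ]
plunger top [0.5768 0.0335 0.066 ]
```

View pics/p11.png

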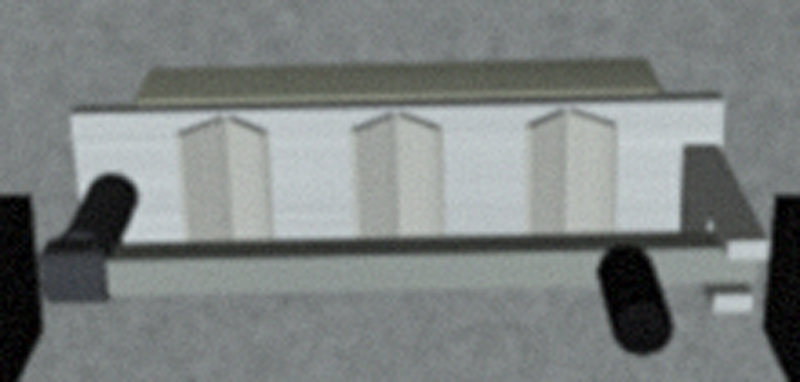

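Run:
```python
from h import *
import pickle
s,w=pickle.load(open('d1.pkl','rb'))
f=lambda x,y:(210+x/3.636,240+y/3.636)
mod=[];obs=[]
for n,q,m,z in(('BL',(72,108),(-112,31),.048),('BR',(722,96),(112,31),.048),('t1',(224,118),(-58,30),.052),('t2',(397,114),(0,30),.052),('t3',(569,110),(58,30),.052),('knobtop',(642,327),(70,0),.142),('keeper',(745,247),(104,13),.12)):
    P=onz(w,f(*q),z,s);print(n,P.round(4))
    if n!='keeper':mod.append(m);obs.append(P[:2])
mod=np.array(mod)/1000.;obs=np.array(obs)
A=mod-mod.mean(0);B=obs-obs.mean(0);th=np.arctan2((A[:,0]*B[:,1]-A[:,1]*B[:,0]).sum(),(A*B).sum())
R=np.array([[np.cos(th),-np.sin(th)],[np.sin(th),np.cos(th)]]);t=obs.mean(0)-R@mod.mean(0)
print('yaw',th,'c',t,'res',((mod@R.T+t-obs)*1000).round(1));
for m in((-100,0),(-58,0),(0,0),(58,0),(70,0)):print(m,(R@np.array(m)/1000+t).round(4))
```

```text
BL [ 0.4609 -0.2093  0.048 ]
BR [ 0.6826 -0.2058  0.048 ]
t1 [ 0.5133 -0.2115  0.052 ]
t2 [ 0.5721 -0.2103  0.052 ]
t3 [ 0.6303 -0.2091  0.052 ]
knobtop [ 0.6417 -0.2373  0.142 ]
keeper [ 0.6748 -0.2241  0.12  ]
yaw 0.01836109174735501 c [ 0.57227858 -0.23942891] res [[-1.2 -1.2]
 [ 1.1 -0.6]
 [ 0.4  1. ]
 [-0.4  0.9]
 [-0.6  0.7]
 [ 0.6 -0.9]]
(-100, 0) [ 0.4723 -0.2413]
(-58, 0) [ 0.5143 -0.2405]
(0, 0) [ 0.5723 -0.2394]
(58, 0) [ 0.6303 -0.2384]
(70, 0) [ 0.6423 -0.2381]
```

View pics/p12.png

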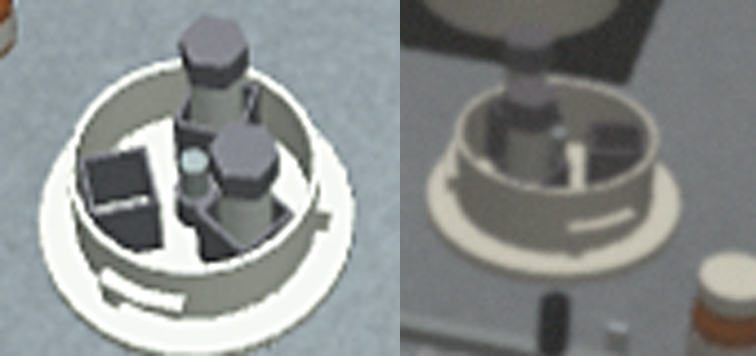

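Call:
{"api": "jog_arm", "payload": {"rows": [[0.01, -0.02, -0.02, 0.12, 1], [0.02, -0.04, -0.04, 0.24, 1], [0.03, -0.06, -0.06, 0.36, 1], [0.04, -0.08, -0.08, 0.48, 1], [0.05, -0.1, -0.1, 0.6, 1], [0.06, -0.12, -0.12, 0.72, 1], [0.066, -0.129, -0.135, 0.84, 1], [0.066, -0.129, -0.135, 0.96, 1], [0.066, -0.129, -0.135, 1.08, 1], [0.066, -0.129, -0.135, 1.2, 1], [0.066, -0.129, -0.135, 1.32, 1], [0.066, -0.129, -0.135, 1.44, 1]]}}

```text
time_s: 17.43
tcp_pos: [0.6425, -0.2345, 0.1684]
eef_rot: [-0.53, 0.531, 0.467, -0.468]
wrist_force: [-0.1, -0.1, -0.2]
grip_width: 0.0884
```

Call:
{"api": "jog_arm", "payload": {"rows": [[0, 0, 0, 0.1, 0.7], [0, 0, 0, 0.145, 0.6], [0, 0, 0, 0.145, 0.6], [0, 0, 0, 0.145, 0.6], [0, 0, 0, 0.145, 0.6]]}}

```text
time_s: 17.85
tcp_pos: [0.6427, -0.2338, 0.1686]
eef_rot: [0.495, -0.496, -0.504, 0.505]
wrist_force: [0.5, 1.0, 0.1]
grip_width: 0.0572
```

Run:
```python
from h import *
from scipy.spatial.transform import Rotation as Ro
import pickle
s=sensors.read_state();q=s['eef_rot'];r=Ro.from_quat([q[1],q[2],q[3],q[0]]).as_matrix();print(s['tcp_pos'],'jaw dir',r[:,0],'y',r[:,1],s['joint_pos'])
w=cam('wrist');save(w,'p13.png');print('knob top exp',proj(w,(.642,-.2378,.142),s))
c,e=pickle.load(open('d2.pkl','rb'))
for p in((293.2,266.7),(300.4,289.9)):print(onz(c,p,.122).round(4))
for p in((320+(530-400)/3.956,210+32/3.956),(320+(530-400)/3.956,210+78/3.956)):print('side',onz(e,p,.122).round(4))
```

```text
[ 0.64272415 -0.23380718  0.16856701] jaw dir [-0.01833468  0.99982716 -0.00307925] y [ 1.28412122e-04 -3.07740917e-03 -9.99995257e-01] [-0.51869362  0.70447069  0.99293862 -0.00263058  1.44254663 -2.10749154]
knob top exp [315.77602994 264.24678913]
[0.5652 0.0017 0.122 ]
[0.5433 0.0666 0.122 ]
side [0.5482 0.063  0.122 ]
side [0.5636 0.0056 0.122 ]
```

View pics/p13.png

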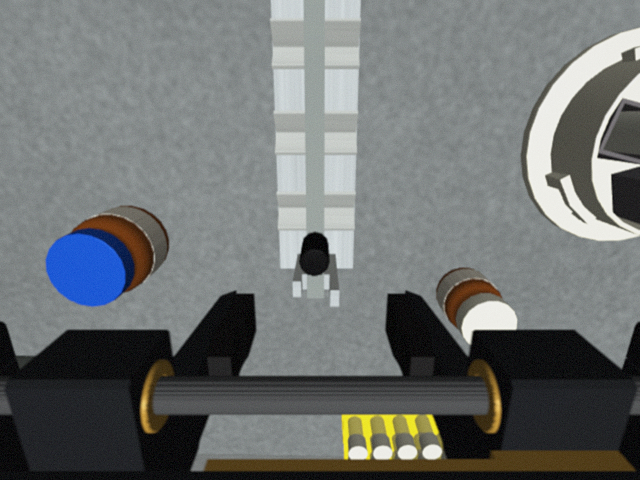

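Call:
{"api": "jog_arm", "payload": {"rows": [[0, -0.004, -0.03, 0, 0.6], [0, -0.004, -0.055, 0, 0.6], [0, -0.004, -0.07, 0, 0.6], [0, -0.004, -0.08, 0, 0.6], [0, -0.004, -0.08, 0, 0.6], [0, -0.004, -0.08, 0, 0.1], [0, -0.004, -0.08, 0, 0.1], [0, -0.004, -0.08, 0, 0.1], [0, -0.004, -0.08, 0, 0.1], [0, -0.004, -0.08, 0, 0.1], [0, -0.004, -0.08, 0, 0.1], [0, -0.004, -0.08, 0, 0.1]], "grip_force": 30}}

```text
time_s: 18.9
tcp_pos: [0.6428, -0.2381, 0.089]
eef_rot: [0.494, -0.496, -0.504, 0.505]
wrist_force: [-0.2, 0.2, 2.6]
grip_width: 0.017
```

Call:
{"api": "jog_arm", "payload": {"rows": [[-0.001, 0, 0.006, 0, 0.1], [-0.003, 0, 0.012, 0, 0.1], [-0.004, 0, 0.018, 0, 0.1], [-0.0055, 0, 0.024, 0, 0.1], [-0.0055, 0, 0.024, 0, 0.1]]}}

```text
time_s: 19.32
tcp_pos: [0.6361, -0.2382, 0.1138]
eef_rot: [0.495, -0.496, -0.503, 0.506]
wrist_force: [-4.5, -0.4, -4.7]
grip_width: 0.017
```

Call:
{"api": "jog_arm", "payload": {"rows": [[-0.001, -0.02, 0, -0.12, 0.1], [-0.004, -0.0395, 0, -0.24, 0.1], [-0.0095, -0.0585, 0, -0.36, 0.1], [-0.017, -0.0765, 0, -0.48, 0.1], [-0.027, -0.094, 0, -0.6, 0.1], [-0.039, -0.1095, 0, -0.72, 0.1], [-0.0525, -0.124, 0, -0.84, 0.1], [-0.068, -0.1365, 0, -0.96, 0.1], [-0.0845, -0.147, 0, -1.08, 0.1], [-0.102, -0.156, 0, -1.2, 0.1], [-0.11, -0.1585, 0, -1.25, 0.1], [-0.11, -0.1585, 0, -1.25, 0.1]]}}

```text
time_s: 20.32
tcp_pos: [0.524, -0.3962, 0.1134]
eef_rot: [0.699, -0.695, -0.116, 0.119]
wrist_force: [-0.7, 5.7, -3.4]
grip_width: 0.017
```

Lower to level, release and rise.

Call:
{"api": "jog_arm", "payload": {"rows": [[0.001, -0.003, -0.008, 0, 0.1], [0.002, -0.005, -0.016, 0, 0.1], [0.002, -0.006, -0.022, 0, 0.1], [0.002, -0.006, -0.022, 0, 0.1], [0.002, -0.006, -0.022, 0, 0.5], [0.002, -0.006, -0.022, 0, 0.5], [0.002, -0.006, -0.022, 0, 0.5], [0.002, -0.006, -0.022, 0, 0.5], [0.002, -0.006, 0.01, 0, 0.5], [0.002, -0.006, 0.05, 0, 0.6], [0.002, -0.006, 0.09, 0, 0.8], [0.002, -0.006, 0.12, 0, 1]]}}

```text
time_s: 21.32
tcp_pos: [0.5262, -0.4024, 0.2375]
eef_rot: [0.698, -0.697, -0.117, 0.119]
wrist_force: [0.0, 0.1, 0.0]
grip_width: 0.0617
```

Call:
{"api": "jog_arm", "payload": {"rows": [[0, 0.035, 0.03, -0.05, 1], [0.005, 0.07, 0.06, -0.15, 1], [0.01, 0.105, 0.07, -0.25, 1], [0.015, 0.14, 0.07, -0.32, 1], [0.02, 0.175, 0.07, -0.32, 1], [0.025, 0.21, 0.07, -0.32, 1], [0.03, 0.245, 0.07, -0.32, 1], [0.035, 0.28, 0.07, -0.32, 1], [0.035, 0.315, 0.07, -0.32, 1], [0.035, 0.34, 0.07, -0.32, 1], [0.035, 0.34, 0.07, -0.32, 1]]}}

```text
time_s: 22.23
tcp_pos: [0.5612, -0.0582, 0.3085]
eef_rot: [0.708, -0.706, -0.006, 0.007]
wrist_force: [-0.9, -0.1, 0.4]
grip_width: 0.0881
```

Run:
```python
from h import *
import pickle
s=sensors.read_state();print(s['tcp_pos'],s['eef_rot'])
w=cam('wrist');pickle.dump((s,w),open('d3.pkl','wb'));c=cam('scene');e=cam('side');pickle.dump((c,e),open('d4.pkl','wb'))
im=np.zeros((600,800,3),np.uint8)
im[:360,:480]=cv2.resize(w['image'][:360],(480,270)).repeat(1,0)[:270].shape and 0
im=np.zeros((560,800,3),np.uint8);im[:560,:560]=cv2.resize(w['image'][60:340,180:460],(560,560),interpolation=2)
im[:240,560:]=cv2.resize(c['image'][120:360,150:390],(240,240));im[240:480,560:]=cv2.resize(e['image'][180:420,250:490],(240,240))
cv2.imwrite('pics/p14.png',im[:,:,::-1])
```

```text
[ 0.56120796 -0.05820832  0.30847104] [ 0.70808652 -0.70606171 -0.00628785  0.00712737]
```

View pics/p14.png

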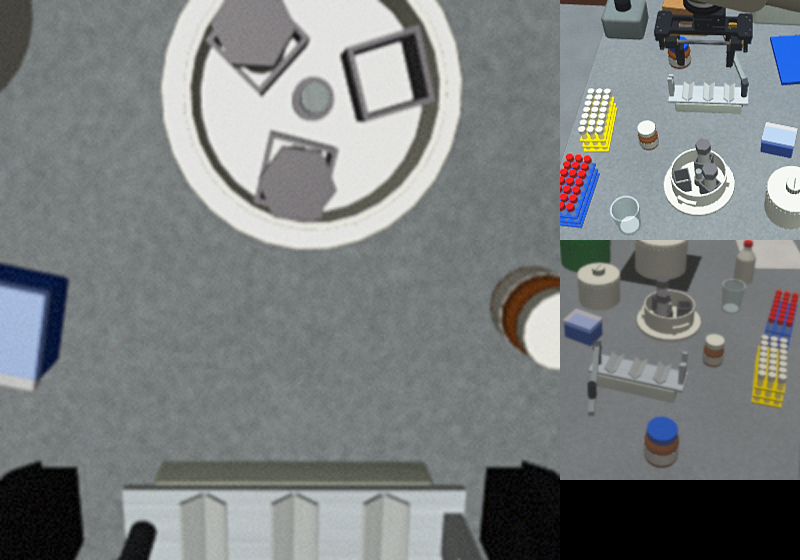

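Run:
```python
from h import *
import pickle
s,w=pickle.load(open('d3.pkl','rb'));s1,w1=pickle.load(open('d1.pkl','rb'))
im=w['image'].astype(int)
for n,(u,v) in(('A',(328,152)),('B',(308,76))):
    col=im[v-4:v+5,u-4:u+5].reshape(-1,3).mean(0)
    m=(np.abs(cv2.GaussianBlur(w['image'],(3,3),0).astype(int)-col).max(2)<14).astype(np.uint8)
    m=cv2.morphologyEx(m,cv2.MORPH_OPEN,np.ones((5,5),np.uint8));l=cv2.connectedComponents(m,connectivity=4)[1];k=(l==l[v,u]).astype(np.uint8)
    cn=max(cv2.findContours(k,0,1)[0],key=cv2.contourArea).reshape(-1,2)
    P=np.array([onz(w,p,.122,s)[:2] for p in cn]);h=cv2.convexHull((P*1000).astype(np.float32)).reshape(-1,2)
    ang=np.radians(np.arange(-30,30,2));f=lambda a:np.ptp(h@np.array([np.cos(a),np.sin(a)]))
    W=[sum(f(a+j*np.pi/3) for j in range(3))/3 for a in ang]
    (cx,cy),r=cv2.minEnclosingCircle(h);print(n,col.round(),len(cn),'c',round(cx,1),round(cy,1),'r',round(r,1),'area',cv2.contourArea(h),'exp 943; jaw',np.degrees(ang[np.argmin(W)]),min(W),max(W))
    print([ (x.round(0).tolist()) for x in cv2.approxPolyDP(h.reshape(-1,1,2),3,True).reshape(-1,2)])
print('salts',onz(w1,(458,176),.07,s1).round(3),'tipbox',onz(w1,(185,215),.059,s1).round(3))
```

```text
A [126. 123. 125.] 112 c 567.2 -9.1 r 18.0 area 885.2804244440449 exp 943; jaw -29.999999999999996 33.11893320144586 35.13658883569864
[[560.0, 7.0], [550.0, -6.0], [556.0, -23.0], [576.0, -25.0], [583.0, -14.0], [581.0, -2.0], [575.0, 7.0]]
B [133. 130. 132.] 118 c 544.4 59.8 r 18.0 area 840.5586555254413 exp 943; jaw -29.999999999999996 31.662986017112264 34.88101888887248
[[537.0, 75.0], [528.0, 55.0], [535.0, 45.0], [553.0, 44.0], [562.0, 62.0], [554.0, 75.0]]
salts [ 0.724 -0.091  0.07 ] tipbox [ 0.418 -0.136  0.059]
```

Call:
{"api": "jog_arm", "payload": {"rows": [[0.006, 0.02, -0.02, 0.1, 0.6], [0.006, 0.049, -0.05, 0.2, 0.6], [0.006, 0.049, -0.08, 0.3, 0.6], [0.006, 0.049, -0.11, 0.4, 0.6], [0.006, 0.049, -0.14, 0.45, 0.6], [0.006, 0.049, -0.17, 0.45, 0.6], [0.006, 0.049, -0.2, 0.45, 0.6], [0.006, 0.049, -0.215, 0.45, 0.6], [0.006, 0.049, -0.225, 0.45, 0.6], [0.006, 0.049, -0.2315, 0.45, 0.6], [0.006, 0.049, -0.2315, 0.45, 0.6]]}}

```text
time_s: 23.3
tcp_pos: [0.5672, -0.0146, 0.0756]
eef_rot: [0.689, -0.688, -0.161, 0.164]
wrist_force: [0.0, 0.1, -0.7]
grip_width: 0.0531
```

Call:
{"api": "jog_arm", "payload": {"rows": [[0, 0, 0, 0, 0.2], [0, 0, 0, 0, 0.2], [0, 0, 0, 0, 0.2], [0, 0, 0, 0, 0.2], [0, 0, 0, 0, 0.2], [0, 0, 0, 0, 0.2], [0, 0, 0, 0, 0.2]], "grip_force": 10}}

```text
time_s: 23.88
tcp_pos: [0.5678, -0.0147, 0.0764]
eef_rot: [0.689, -0.688, -0.162, 0.163]
wrist_force: [0.8, 0.5, 5.9]
grip_width: 0.0331
```

Call:
{"api": "jog_arm", "payload": {"rows": [[0, 0, 0.001, 0, 0.55], [0, 0, 0.001, 0, 0.55], [0, 0.006, 0.001, 0, 0.55], [0, 0.006, 0.001, 0, 0.55], [0, 0.006, 0.001, 0, 0.2], [0, 0.006, 0.001, 0, 0.2], [0, 0.006, 0.001, 0, 0.2], [0, 0.006, 0.001, 0, 0.2], [0, 0.006, 0.001, 0, 0.2], [0, 0.006, 0.001, 0, 0.2]]}}

```text
time_s: 24.72
tcp_pos: [0.5678, -0.0088, 0.0774]
eef_rot: [0.689, -0.688, -0.162, 0.163]
wrist_force: [0.3, -0.3, 0.0]
grip_width: 0.0339
```

Call:
{"api": "jog_arm", "payload": {"rows": [[0, 0, 0.02, 0, 0.2], [0, 0, 0.04, 0, 0.2], [0, 0, 0.06, 0, 0.2], [0, 0, 0.08, 0, 0.2], [0, 0, 0.1, 0, 0.2], [0, 0, 0.1, 0, 0.2]]}}

```text
time_s: 25.22
tcp_pos: [0.5692, -0.0091, 0.1811]
eef_rot: [-0.688, 0.689, 0.164, -0.161]
wrist_force: [1.1, -0.1, 0.7]
grip_width: 0.0329
```

Call:
{"api": "jog_arm", "payload": {"rows": [[0, -0.01, 0.01, -0.05, 0.2], [-0.005, -0.03, 0.02, -0.1, 0.2], [-0.01, -0.055, 0.02, -0.16, 0.2], [-0.018, -0.08, 0.02, -0.22, 0.2], [-0.025, -0.11, 0.02, -0.28, 0.2], [-0.032, -0.14, 0.02, -0.34, 0.2], [-0.04, -0.17, 0.02, -0.4, 0.2], [-0.047, -0.2, 0.02, -0.45, 0.2], [-0.053, -0.225, 0.02, -0.45, 0.2], [-0.0547, -0.2434, 0.02, -0.45, 0.2], [-0.0547, -0.2434, 0.02, -0.45, 0.2], [-0.0547, -0.2434, 0.02, -0.45, 0.2]]}}

```text
time_s: 26.22
tcp_pos: [0.5141, -0.2527, 0.1999]
eef_rot: [-0.707, 0.708, 0.005, -0.003]
wrist_force: [-0.3, 1.5, -1.3]
grip_width: 0.0331
```

Run:
```python
from h import *
s=sensors.read_state();print(s['tcp_pos'],s['eef_rot'],s['grip_width'])
c=cam('scene');e=cam('side');w=cam('wrist')
for z in(.11,.13):print(proj(e,(.5145,-.2525,z)),proj(c,(.5145,-.2525,z)))
im=np.zeros((400,800,3),np.uint8)
im[:,:400]=cv2.resize(c['image'][120:280,230:390],(400,400),interpolation=2);im[:,400:]=cv2.resize(e['image'][180:340,240:400],(400,400),interpolation=2)
cv2.imwrite('pics/p15.png',im[:,:,::-1])
```

```text
[ 0.51411996 -0.25269552  0.1999065 ] [-0.70654963  0.70763792  0.00495313 -0.00341483] 0.03312041774479635
[302.06035473 288.52988354] [319.17848736 195.48941258]
[301.91110853 281.61600292] [319.31947098 190.27354589]
```

View pics/p15.png

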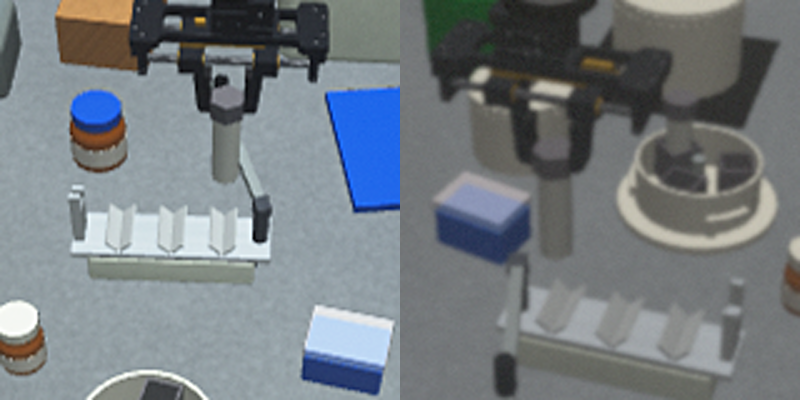

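Call:
{"api": "jog_arm", "payload": {"rows": [[0, 0, -0.02, 0, 0.2], [0, 0, -0.04, 0, 0.2], [0, 0, -0.055, 0, 0.2], [0, 0, -0.064, 0, 0.2], [0, 0, -0.068, 0, 0.2], [0, 0, -0.071, 0, 0.2], [0, 0, -0.071, 0, 0.2]], "grip_force": 6}}

```text
time_s: 26.95
tcp_pos: [0.5152, -0.2514, 0.1305]
eef_rot: [-0.706, 0.708, 0.007, -0.004]
wrist_force: [0.4, -0.6, -0.1]
grip_width: 0.0334
```

Call:
{"api": "jog_arm", "payload": {"rows": [[-0.0005, -0.001, -0.002, 0, 0.2], [-0.0005, -0.001, -0.003, 0, 0.2], [-0.0005, -0.001, -0.003, 0, 0.2]]}}

```text
time_s: 27.2
tcp_pos: [0.5155, -0.2531, 0.1293]
eef_rot: [-0.705, 0.709, 0.008, -0.003]
wrist_force: [-0.6, 0.2, 6.7]
grip_width: 0.0329
```

Call:
{"api": "jog_arm", "payload": {"rows": [[-0.0005, 0.009, 0, 0, 0.2], [-0.001, 0.018, -0.001, 0, 0.2], [-0.001, 0.027, -0.002, 0, 0.2], [-0.001, 0.036, -0.0045, 0, 0.2], [-0.001, 0.0445, -0.0075, 0, 0.2], [-0.001, 0.053, -0.011, 0, 0.2], [-0.001, 0.061, -0.0155, 0, 0.2], [-0.001, 0.069, -0.02, 0, 0.2]], "grip_force": 5}}

```text
time_s: 27.87
tcp_pos: [0.5144, -0.1825, 0.1094]
eef_rot: [-0.705, 0.709, 0.008, -0.003]
wrist_force: [-0.9, 2.1, 2.8]
grip_width: 0.0332
```

Run:
```python
from h import *
s=sensors.read_state();print(s['tcp_pos'],s['wrist_force'],s['grip_width'])
e=cam('side');im=e['image'];P0=np.array(s['tcp_pos'])
# sample columns: print coarse ascii of gray around the tube
u,v=proj(e,(.515,-.21,.10));print(u,v)
g=cv2.cvtColor(im,cv2.COLOR_RGB2GRAY)[int(v)-44:int(v)+30,int(u)-30:int(u)+34]
for r in g[::2,::2]:print(''.join(' .:-=+*#%@'[min(9,x//24)] for x in r))
for th in(0,45):print(proj(e,(.5145,-.2525,.065)),proj(e,P0+[0,0,.037]))
```

```text
[ 0.5144179  -0.18252045  0.10938238] [-0.91591042  2.10678358  2.84124037] 0.03321965259247299
308.52141751581166 280.93519811969173
----:....::-----=====:::::.:--..
-===-.....::::::----:::::::-+=::
====-:..:....-------:..::---++--
=======--:...:-=====:....-------
=========-...:-=====:....:-==-::
=========-....=+====-..:.-=**+--
=========-:...======::..:=+#+*=-
==========:...-=====:...-+*#+=+=
++++=+====:..:----==:...-*##+-=*
***++=====:..:------:...=##*+=-=
******+===-..:------:...=##+=--=
*******+==-..:------:..:+##*=---
******=====::-------:..:+#%#+---
****+=-=======+++==-:.:=+#%##==-
***+=-:=+=====+**++=-:-==*#%#+==
**+=-::==++=+++**++=======#%%#+=
++=-:::=+++==++**+===+=++=+#%%#+
=--::::===++=+**++===++=++=+##%#
--:::::-+====+**++==+=+======*#%
:::::::-==++=+**++====++======+#
::::::-===+==+**++=======++=====
:::::-=++=+=++**+======+======+=
::::-==+=++=++**+=====++========
:::----=====+**++==+=++===++==+=
:::----==++++**++=========++=+=+
======-==++=+**++==+==++=====+==
++==++:===+++**+====+========+==
+==+++-=+++++*++====+========+==
==++++-+++=+**++==+=============
===++=-+++++**++==+=+=+====++=+=
+++++=-****+**++=++===+++=+=+++=
=++++=-*##*++++==++++==+++===+==
+++++=-****++++++*****+++++++++=
+++++=-***+++++****#***++++**++=
=+*++=+***++++*+**#****++++****+
+**++*#**++++***##****++++******
+**++*#*+++++******#**++++******
[302.38552318 303.59342159] [311.99323595 258.36599099]
[302.38552318 303.59342159] [311.99323595 258.36599099]
```

Call:
{"api": "jog_arm", "payload": {"rows": [[0, 0.0075, -0.005, 0, 0.2], [0, 0.0145, -0.011, 0, 0.2], [0, 0.021, -0.0175, 0, 0.2], [0, 0.027, -0.025, 0, 0.2], [0, 0.032, -0.033, 0, 0.2], [0, 0.037, -0.041, 0, 0.2], [0, 0.041, -0.049, 0, 0.2], [0, 0.044, -0.0575, 0, 0.2], [0, 0.045, -0.064, 0, 0.2], [0, 0.045, -0.064, 0, 0.2]]}}

```text
time_s: 28.75
tcp_pos: [0.5134, -0.1357, 0.0428]
eef_rot: [-0.706, 0.708, 0.007, -0.004]
wrist_force: [-0.3, 0.3, -0.4]
grip_width: 0.0331
```

```bash
cat > asc.py <<'E'
from h import *
import sys
def show(cn,P,a=44,b=36,l=40,r=40,st=2):
    s=sensors.read_state();e=cam(cn);u,v=proj(e,P,s);print('center',u,v,s['tcp_pos'].round(4),np.round(s['wrist_force'],1),s['grip_width'])
    g=cv2.cvtColor(e['image'],cv2.COLOR_RGB2GRAY)[int(v)-a:int(v)+b:st,int(u)-l:int(u)+r:st]
    for q in g:print(''.join(' .:-=+*#%@'[min(9,x//25)] for x in q))
    return e,s
E
python3 - <<'E'
from asc import *
e,s=show('side',(.515,-.19,.08))
print('foot end',proj(e,(.5145,-.2375,.073)),'P',proj(e,np.array(s['tcp_pos'])+[0,0,.037]))
E
```

```text
center 311.36030637776594 282.538317447984 [ 0.5134 -0.1357  0.0428] [-0.3  0.3 -0.4] 0.03313593941774709
---:..::..................::.---::....::
---:......:::..............:::----::::::
---:.....:---::::.........::::::::--::::
=---:..::--=-::::::::::.........:::::::.
==---..:::--::::::.:===---:::......:::::
====-:.:---::...::::=======-::::..:...::
+++==::-====:....:::----===:::::.:+=....
***++--=====-....:.:---:-:::::.::-++=:..
******++=====---:..:-====-:....::--=+=..
*********++=====-...:=====-....:::::-:..
**********+=====-...:=====-....:-----:..
*+*******+=======:..:=====-:..:+-----:..
+*******+--======:..:------...=#+-----::
******++--:======:..:-----:...+#*=----:-
++++*+=-:::======:..:-=----...+##*=----=
-==++=-::::======-..-***+-::..*###*==---
----=-:::::======-::+*##*=:..:=*####*===
:::--::::::=======-=*##**=:..:==+#####*+
:::::::::::========+*##*+-:::=====*#####
::::::::::========+*##*+============+*##
:::::::::=========+##**+===============+
::::::::-=========*##*+=================
-::::::---=======+##**+=================
==-:::----======+*##*+==================
======-==--=====+###*+==================
======-++--====+*##*+===================
=======++--====+****+===================
======+++-=========+=-==================
======+++-=++==----=====================
======+++-=***+=-----======+============
======+++-=****+=--==+=====++===========
======+++:=***+++++++***++++++=+++======
=====+++=:=***++++++******++++++++=====+
=====+++==+**+++++++******+++++++*+++==+
====+*+++***+++++++*******++++++******++
====+*+++***++++++*******+++++++******++
====+++++***++++++*******++++++*******++
======++=++***+++*******+++++++******+++
=====+++======++********+++++++******+++
=====+++==++======++*****+++++*******+++
foot end [304.52297837 296.95087418] P [317.8842561  269.49962357]
```

Call:
{"api": "jog_arm", "payload": {"rows": [[0.0005, -0.008, -0.001, 0, 0.2], [0.001, -0.016, -0.002, 0, 0.2], [0.001, -0.024, -0.003, 0, 0.2], [0.001, -0.032, -0.004, 0, 0.2], [0.001, -0.04, -0.005, 0, 0.2], [0.001, -0.043, -0.006, 0, 0.2], [0.001, -0.043, -0.006, 0, 0.2]], "grip_force": 8}}

```text
time_s: 29.38
tcp_pos: [0.5147, -0.1802, 0.0375]
eef_rot: [-0.706, 0.708, 0.007, -0.004]
wrist_force: [-0.0, -0.1, 0.1]
grip_width: 0.0326
```

Run:
```python
from asc import *
e,s=show('side',(.515,-.21,.08))
for y in(-.29,-.28,-.27,-.192,-.17):print(y,proj(e,(.5145,y,.073)))
```

```text
center 308.60122026624026 287.5586637426729 [ 0.5147 -0.1802  0.0375] [-0.  -0.1  0.1] 0.0325996235613559
==-::::::.:::..:....:......-=====*=--:::
==-::::::.-=-..............::--==*=--:::
=-::::::.:--:.......:.....:.....:-::::.:
+=::::::..::......:.::....:.:::.....::::
*=...:...................:::-----:::::::
*=......---::.............:::::-----::::
*=:....-+++=::::::.........::::::--:::::
*++:.:--+++-:::::::--:::........::::::::
*++:.:-----::::::.-====---:::......:::::
**+:.:+++=-.....::-=======:::::.:-::::::
**+-:=**+=-....::::-----=-:::::.=*-.....
++++++*+=-:.......:---::::.:::::+#*-:...
--=++++=-:::---:..::=====:....---=+=:...
:---===-::::===:.:::=====:....::----:...
:::----:::::-==-...:=====-....:=-+*+=:.-
::::::::::::-==-...:==--=-...:====+*+::*
:::::::::.::===-...:-----:...:======-:-#
:::::::.:::=====:..:-----:...-======-:-+
.:.:::::::======:.:-=+=--:...-==========
-::.:::::---====:.:+*##*-:...===========
==-:::::----====-:-*##**=:..:===========
=====-------======+###*+=:.:-===========
=======-=+=:=====+*##**=-:::============
=========+=:=====+##**+=================
========++=-====+*##*+=-================
========++=-====*##**+==================
========++=-**++*##*+==+================
========++=-****##**+========+==========
========++--***###*+==+++++=+++==++=====
=======+++--***##**+=+******+++++++=====
=======+++--**++**+==*******++++++++====
======+++++**=---=+=+******+++++++****++
======*++++**=----==*******++++++*******
=====+*++++**+=----+*******++++++*******
=======++++***+=--=*******+++++++******+
=======+++===+++++*******+++++++*******+
=======++==+=====++*******++++++*******+
=======++=====++======++***++++*******++
=======++==========++======+++********=+
======--================++=====++******=
-0.29 [296.63799166 311.37190953]
-0.28 [298.18505924 308.54244168]
-0.27 [299.71038721 305.75273393]
-0.192 [310.91054572 285.26850386]
-0.17 [313.86218074 279.87019002]
```

Call:
{"api": "jog_arm", "payload": {"rows": [[0, -0.002, -0.001, 0, 0.2], [0, -0.002, -0.001, 0, 0.4], [0, -0.002, -0.001, 0, 0.5], [0, -0.002, -0.001, 0, 0.55], [0, -0.002, -0.001, 0, 0.55], [0, -0.002, 0.02, 0, 0.55], [0, 0, 0.055, 0, 0.55], [0, 0, 0.09, 0, 0.6], [0, 0, 0.12, 0, 0.6], [0, 0, 0.12, 0, 0.6]]}}

```text
time_s: 30.27
tcp_pos: [0.517, -0.1807, 0.1636]
eef_rot: [-0.704, 0.71, 0.01, -0.001]
wrist_force: [-0.5, 0.4, 0.9]
grip_width: 0.0528
```

Run:
```python
from asc import *
e,s=show('side',(.515,-.21,.08),a=30,b=44,l=30,r=34)
e,s=show('scene',(.515,-.21,.08),a=30,b=30,l=36,r=36)
for y in(-.28,-.194,-.168):print(y,proj(e,(.5145,y,.073)))
```

```text
center 308.60122026624026 287.5586637426729 [ 0.517  -0.1807  0.1636] [-0.5  0.4  0.9] 0.05284921429220514
*******=================+##+=---
******+=================+###+---
****++-=================+###*---
+***+--==================*###=--
**++--:==================+###*=-
**=-:::===================*###*=
==-::::====================*###*
--:::::-====================*###
:::::::-=====================+*#
:::::.:==========--============+
::::::=========-----============
:::::=========--------==========
::::---========***=---==========
:::----=======*##**-:-==========
-------======+###*+=:-==========
====+=:==+==+*##**+--===========
====++-=====*##**+=-============
===++=-====+*##*+===============
===++=-===+*##**+===============
===++=-**+*##**+================
==+++=-****##*+==++=====+=======
==+++=-***##**+==*++++=+++==++==
==+++--******+==+******+++++++==
==+++--*===+++=+*******++++++++=
=+*+++*+--=====+******+++++++***
=*++++**=----=+*******++++++****
+*++++**+=-=-=+******+++++++****
==++++***+====*******++++++*****
==+++===+++++*******+++++++*****
==+++++=====++*******++++++*****
==+
[... 848 characters left out ...]
****
#@%%%%%%%##%%%%@+@@@@*@@@.::#******+
%@%%%%%%%##@%%@@*@@@@*@@@.:-#*******
%@%%@%%%%##@@@@@*@@@%#@@@ .+#*******
%@@@@%*%##+@@@@@#%*%@*@%@@%@********
@@@@@@%*#*@@@@@%====+#@@@@@@**+*****
===++++*########=====+@@@@@@********
##**#**########*==-=+=+=-===+*******
+++++++++++++++:::::-+**#-*+********
+++++++++++++++::::::=+++***********
==+++++++++++++-:::::=+++***********
*++*++++++==+==++--==++++***********
*********************+**+***********
************************************
************************************
************************************
************************************
-0.28 [319.37799219 197.80414493]
-0.194 [317.92621694 220.33162887]
-0.168 [317.46311948 227.51760378]
```

Call:
{"api": "jog_arm", "payload": {"rows": [[0, 0.02, 0.01, 0.06, 0.6], [0.003, 0.045, 0.01, 0.12, 0.6], [0.007, 0.075, 0.01, 0.18, 0.6], [0.011, 0.105, 0.01, 0.24, 0.6], [0.015, 0.135, 0.01, 0.3, 0.6], [0.019, 0.165, 0.01, 0.36, 0.6], [0.023, 0.195, 0.01, 0.42, 0.6], [0.027, 0.22, 0.01, 0.46, 0.6], [0.029, 0.2415, 0.01, 0.46, 0.6], [0.029, 0.2415, 0, 0.46, 0.6], [0.029, 0.2415, -0.02, 0.46, 0.6], [0.029, 0.2415, -0.02, 0.46, 0.6]]}}

```text
time_s: 31.37
tcp_pos: [0.5417, 0.0617, 0.1334]
eef_rot: [-0.687, 0.687, 0.167, -0.167]
wrist_force: [-0.8, 0.1, -0.7]
grip_width: 0.0528
```

Run:
```python
from h import *
s=sensors.read_state();print(s['tcp_pos'],s['eef_rot'],s['joint_pos'])
c=cam('scene');w=cam('wrist');save(c,'s16.png');save(w,'w16.png')
# scene: cap top face of B
u,v=proj(c,(.545,.0615,.122));print('exp',u,v);u,v=int(u),int(v)
g=cv2.cvtColor(c['image'],cv2.COLOR_RGB2GRAY)[v-24:v+30,u-26:u+26]
for q in g[::1,::1]:print(''.join(' .:-=+*#%@'[min(9,x//25)] for x in q))
```

```text
[0.54165611 0.0616987  0.13336336] [-0.686965    0.68738125  0.16658143 -0.16684343] [-1.01211463e-01  4.25286982e-01  1.54195223e+00 -7.35397917e-04
  1.17450707e+00 -5.76943025e-01]
exp 299.812550973965 288.0094040741258
:..::::::::........:-+++****++======----:::.........
::::::::.........-+++****+======--=-:-:.......... ..
:::::..........:-+****++=====--=-.--++ .........=-=+
::::........:::::+**+=====-==-.--+++** ........:****
:::.....:::::::.:=#======-:.--=++***** ........:****
:::...:::::::::.:-+===--:--==+***++*** ........:**+*
:::....::::::::::.:-=-::-*@@%*+++++*** ........-**++
:::--:-.::::::::::::--===*%@@@%*++++** ........=**+*
::.:+-+.::::::::::.:-=+++==+#%%@%+++*+.........+*+**
....=-+=.::::::.....:----=====+%@@*++*= ......:*****
...:=-=*.:::........:::.::---=-=#@@%+**.......:****+
..:==--+............::::::::-=-=-*@@%+*= .....=*+**+
--:=-::-:...........::::::::=--==-=%@%++. .::=******
=-:--==:............:::::::-+--===-=%@#+=-++++**+***
--===++=...........::::::::-=:-====-=%@#++*******+++
==++++++...........::::::::=-:-=====-=@@#***++****++
++++++++= .........:::::::-+:
[... 1284 characters left out ...]
=====%@@@@#
::::::::*@@@@=..:::=+=========++==--*@@+=====+@@@@@*
::::::::+@@@@@@#.:::=========+=++=-+@@*====++*@@@@@*
::::::::=@@@@@@@:.:::-========++-:+@@*=++=+@@@@@@@@+
::::::::=@@@@@@@+.::::-+=====++-:*@@*=++==*@@@@@@@@=
:::::::.=@@@@@@@+.:::::-+===+=-+@@@*=+++==#@@@@@@@@+
..:::...=@@@@@@@+.::::::-=+==-*@@%*=++++=+@@@@@@@@#+
@*:-++#@@@@@@@@@+.::::::.:==*@@@#==+++++=*@@@@@@@@+*
@@@@@@@@@@@@@@@@#..:::..:=*@@@#+=++++++=+@@@@@@@@@=*
+#@@@@@@@@@@@@@@@=...-=+@@%%#*=+++++++=+#@@@@@@@@%+*
=-+#%@@@@@@@@@@@@@#@@@@@@%#==+++++++++=*@@@@@@@@@+**
=====+##%@@@@@@@@@@@@%%#*=+++++++++++=+@@@@@@@@@%=**
=======-=+*#######**+===++++++++++++==#@@@@@@@@@++**
=-===================++++++++++++++++#@@@@@@@@@#+***
```

Call:
{"api": "jog_arm", "payload": {"rows": [[0.003, 0, -0.02, 0, 0.6], [0.003, 0, -0.04, 0, 0.6], [0.003, 0, -0.052, 0, 0.6], [0.003, 0, -0.056, 0, 0.6], [0.003, 0, -0.056, 0, 0.6], [0.003, 0, -0.056, 0, 0.2], [0.003, 0, -0.056, 0, 0.2], [0.003, 0, -0.056, 0, 0.2], [0.003, 0, -0.056, 0, 0.2], [0.003, 0, -0.056, 0, 0.2], [0.003, 0, -0.056, 0, 0.2], [0.003, 0, -0.056, 0, 0.2]], "grip_force": 10}}

```text
time_s: 32.47
tcp_pos: [0.5468, 0.0612, 0.0818]
eef_rot: [-0.686, 0.688, 0.168, -0.164]
wrist_force: [-1.0, -0.5, 6.2]
grip_width: 0.0327
```

Call:
{"api": "jog_arm", "payload": {"rows": [[0, 0, 0.02, 0, 0.2], [0, 0, 0.04, 0, 0.2], [0, 0, 0.06, 0, 0.2], [0, 0, 0.08, 0, 0.2], [0, 0, 0.1, 0, 0.2], [0, 0, 0.12, 0, 0.2], [0, 0, 0.12, 0, 0.2]]}}

```text
time_s: 33.05
tcp_pos: [0.5481, 0.0611, 0.2053]
eef_rot: [-0.686, 0.689, 0.171, -0.162]
wrist_force: [2.3, 0.8, -0.1]
grip_width: 0.0332
```

Call:
{"api": "jog_arm", "payload": {"rows": [[0.005, -0.02, 0, -0.06, 0.2], [0.012, -0.045, 0, -0.12, 0.2], [0.02, -0.075, 0, -0.18, 0.2], [0.028, -0.105, 0, -0.24, 0.2], [0.036, -0.135, 0, -0.3, 0.2], [0.044, -0.165, 0, -0.36, 0.2], [0.052, -0.195, 0, -0.42, 0.2], [0.06, -0.225, 0, -0.46, 0.2], [0.068, -0.255, 0, -0.46, 0.2], [0.076, -0.285, 0, -0.46, 0.2], [0.082, -0.305, 0, -0.46, 0.2], [0.0822, -0.3115, 0, -0.46, 0.2]]}}

```text
time_s: 34.05
tcp_pos: [0.6301, -0.2532, 0.2029]
eef_rot: [-0.705, 0.709, 0.007, -0.002]
wrist_force: [-0.5, 0.6, -0.3]
grip_width: 0.0331
```

Call:
{"api": "jog_arm", "payload": {"rows": [[0, 0, 0, 0, 0.2], [0, 0, 0, 0, 0.2], [0, 0, 0, 0, 0.2]]}}

```text
time_s: 34.3
tcp_pos: [0.63, -0.2518, 0.2026]
eef_rot: [-0.705, 0.709, 0.008, -0.002]
wrist_force: [-1.2, 0.9, -0.5]
grip_width: 0.0333
```

Run:
```python
from asc import *
e,s=show('side',(.63,-.25,.17),a=20,b=60,l=40,r=40)
for z in(.12,.1355,.15):print(z,proj(e,(.6303,-.2504,z)))
print(s['eef_rot'])
```

```text
center 352.64290405282406 277.00397873206015 [ 0.63   -0.2518  0.2026] [-1.2  0.9 -0.5] 0.033253477642346735
=======+##+=-----::::::::::-=++==---*##+
====+==+###+-----::::::::--======--=*##*
===+===+###*=-----::::::-=========-=###*
+=+++===####=------------======+*+==###*
=+======+###*=------=-=--=+++****==*###+
==++=====*###*=---------=+****+===*###*=
==========*####+=----=--=========*####+=
===========*#####=------======+*#####+==
======+=====+*###+--==--===+**#####*====
--============+*#=---===*#*######*+=====
---==============------=*#####*++=======
-----============---=---++++============
*=---=============---=--================
#*-:-============---=---================
*+=:-============--==---================
*+--=============---==--================
+=-==============----==-=====++=========
==================-----=======+++=======
==========+=======-============++=======
=+=============================--=======
+=====+++======================--=======
**+++=+++==++==================--=======
******+++++++======+====================
******+++++*+++===+++===++==++**+=======
*****+++++******+++++++++====+*+========
*****++++*+*******++++++++===-==========
****+++++++*******++++*+**++=---========
****++++++*******+++++++****+---========
***+++++++*******++++++**#**+---++======
****++++++*******++++*+*****+---+=======
+****++++*******+++++++*****+---+=======
====++++********++++*+******+--=========
==++=====++******+++++******=--+========
======++======+***+++*******+===========
==========+++=====++***********+========
==============+++======++******=========
===================+++=====++*+=========
========-===============++=-============
==========================-=============
====+=====================-============+
0.12 [351.80873529 295.08513691]
0.1355 [352.08909761 289.62183251]
0.15 [352.35547865 284.43097553]
[-0.70503248  0.70913156  0.0075431  -0.00217498]
```

Call:
{"api": "jog_arm", "payload": {"rows": [[0.0005, 0.001, -0.02, 0, 0.2], [0.0005, 0.001, -0.04, 0, 0.2], [0.0005, 0.001, -0.055, 0, 0.2], [0.0005, 0.001, -0.062, 0, 0.2], [0.0005, 0.001, -0.066, 0, 0.2], [0.0005, 0.001, -0.069, 0, 0.2], [0.0005, 0.001, -0.069, 0, 0.2]], "grip_force": 6}}

```text
time_s: 34.93
tcp_pos: [0.631, -0.2507, 0.135]
eef_rot: [-0.705, 0.71, 0.008, -0.002]
wrist_force: [0.4, -0.1, -0.0]
grip_width: 0.0331
```

Call:
{"api": "jog_arm", "payload": {"rows": [[-0.0005, 0, -0.002, 0, 0.2], [-0.0005, 0, -0.004, 0, 0.2], [-0.0005, 0, -0.004, 0, 0.2]]}}

```text
time_s: 35.18
tcp_pos: [0.6313, -0.2512, 0.1331]
eef_rot: [-0.704, 0.71, 0.01, -0.001]
wrist_force: [-1.1, 0.5, 6.3]
grip_width: 0.0328
```

Call:
{"api": "jog_arm", "payload": {"rows": [[-0.0005, 0.009, 0, 0, 0.2], [-0.001, 0.0185, -0.001, 0, 0.2], [-0.001, 0.028, -0.002, 0, 0.2], [-0.001, 0.037, -0.0045, 0, 0.2], [-0.0015, 0.046, -0.0075, 0, 0.2], [-0.002, 0.055, -0.011, 0, 0.2], [-0.002, 0.063, -0.0155, 0, 0.2], [-0.002, 0.0715, -0.02, 0, 0.2]], "grip_force": 5}}

```text
time_s: 35.85
tcp_pos: [0.6294, -0.1781, 0.1134]
eef_rot: [-0.704, 0.71, 0.01, -0.001]
wrist_force: [-0.3, 1.2, 2.5]
grip_width: 0.0328
```

Call:
{"api": "jog_arm", "payload": {"rows": [[0, 0.0075, -0.005, 0, 0.2], [0, 0.015, -0.0115, 0, 0.2], [0, 0.022, -0.018, 0, 0.2], [0, 0.028, -0.026, 0, 0.2], [0, 0.033, -0.034, 0, 0.2], [-0.001, 0.038, -0.0425, 0, 0.2], [-0.001, 0.0425, -0.051, 0, 0.2], [-0.001, 0.0455, -0.0595, 0, 0.2], [-0.001, 0.047, -0.067, 0, 0.2], [-0.001, 0.047, -0.067, 0, 0.2]]}}

```text
time_s: 36.68
tcp_pos: [0.6278, -0.1305, 0.0444]
eef_rot: [-0.704, 0.71, 0.01, -0.001]
wrist_force: [0.0, 0.3, -0.2]
grip_width: 0.0329
```

Run:
```python
from asc import *
e,s=show('side',(.63,-.21,.08),a=44,b=36,l=40,r=40)
for y in(-.26,-.25,-.24,-.23):print(y,proj(e,(.6303,y,.073)))
```

```text
center 355.5854085956967 297.61720822438036 [ 0.6278 -0.1305  0.0444] [ 0.   0.3 -0.2] 0.032868490077191066
=====-.::----=::::::::::=+-::::.......::
=====-.:---::::::::::-::*#---::::..--:.:
=====-:-+=---:....::-:--=+=+=:.::::*#*:.
=======*#*=--:....:.:-::::--::::::=###-:
======*###=---:::...:-==----:...::-=++==
======+###*=-----:..::======:....:----:-
=======*###+-----:...-===+++-....-*##+--
=======+####+--=-:...-==***+:..:-*###+==
========+####*==--...-=-===-...=*###*===
==========*####*+-:..-------...+###*====
===========*#####+:..-------..:*##+=====
-============*###*:.:-===--:..:**=======
--==============*+:.:+*#*+-:..:=========
---==============-::-*##**=:..-=========
---=================+*##*+=:.:==========
+::=================+*##*+----==========
+-:================+*##**===============
=:-================+*##*+===============
--=================*###*+==+===========-
==================+*##**=====++========-
==================+*##*+=====+++=======-
==================*###*+=====---=======-
=====++==========+*##*+======--========-
++++=+++==++=====+###*+======--========-
****++++++++=====+++**+=======-========-
****+++++++++====----======+**+=========
****++++++****++=-----=====++++=========
***+++++++******+=----=+====---=========
***++++++*******++====+*+++=---=========
**+++++++*******++++++*****=---+========
**+++++++******+++++++*****=--=+========
**++++++*******+++++++*****=--==========
+**++++*******+++++++******=--==========
===+++********+++++++******---+=========
++======+******+=++++******--===========
=====++=====++**+++*******+==+==========
=========++======++**********+==========
==============+======++******+==========
==================++======++*===========
====--================++=-==============
-0.26 [349.85463806 313.88196744]
-0.25 [351.03203852 311.0179973 ]
-0.24 [352.19279738 308.19450705]
-0.23 [353.33726498 305.4106445 ]
```

Call:
{"api": "jog_arm", "payload": {"rows": [[0.0005, -0.008, -0.001, 0, 0.2], [0.001, -0.016, -0.002, 0, 0.2], [0.001, -0.024, -0.003, 0, 0.2], [0.001, -0.032, -0.004, 0, 0.2], [0.0015, -0.04, -0.005, 0, 0.2], [0.0015, -0.046, -0.006, 0, 0.2], [0.0015, -0.046, -0.006, 0, 0.2]], "grip_force": 8}}

```text
time_s: 37.32
tcp_pos: [0.6296, -0.1787, 0.0393]
eef_rot: [-0.704, 0.71, 0.009, -0.0]
wrist_force: [0.4, -2.2, 0.6]
grip_width: 0.0331
```

Run:
```python
from asc import *
e,s=show('side',(.63,-.24,.08),a=44,b=30,l=40,r=40)
for y in(-.29,-.28,-.27,-.26):print(y,proj(e,(.6303,y,.073)))
```

```text
center 352.1880624927161 305.83162910272995 [ 0.6296 -0.1787  0.0393] [ 0.4 -2.2  0.6] 0.0330953692308808
===:....-+*=::..............:::::---*#=:
===:....+###=::::::.........:::::::-+*-:
====:.::=**#+:::::::-::::........:::::::
====:..:---=-:::::::-------:::.......:::
====-.:==--=:....:----==-==--::::.:--:::
====-:-====+-....:::-:------:.::::=#*-..
=====-=====-:....::-===---:::::::-**=-::
--==========--:::..:=*###*+=:..:::=--=--
----===========-:..:-######+:....::-----
-----===========-.:.:=+++++-.....-===--:
*=---===========-...:======::..::======-
*+-:-===========-...:=---==:..:========-
*+=:-===========-...:------:..:========-
*+--=============...-------:..:=========
+=-==============:.:-=++=--:..-=========
=================:.:+*##*=:...=++=======
=================-:-*###*+:..:=++=======
=+=================+*##**=:..----=======
+======+===========*###*+=---=---=======
+++++=+++==++=====+*##**+=====---=======
******+++++++=====+*##*+=======--=======
******++++++++====*###*+=====+**+=======
*****+++++++****++*##**+=====+++========
*****++++++********##*+======--=========
****+++++++*******##**+=++++=---========
****++++++********##**==****+---========
***+++++++*******###*+=+****+---++======
****++++++*****++++**+=*****+---+=======
++***++++******=---===+*****+---+=======
====++++*******+-----=+*****=--=========
==+======++*****=----=******=--+========
======++======+++====*******+===========
==========++=======+**********+=========
===============++======++******=========
====--==============+======++*+=========
====-=--=-==============++=-============
==========================-=============
-0.29 [346.21892961 322.7256539 ]
-0.28 [347.44845999 319.7348802 ]
-0.27 [348.66023554 316.7872943 ]
-0.26 [349.85463806 313.88196744]
```

Call:
{"api": "jog_arm", "payload": {"rows": [[0, 0, -0.001, 0, 0.2], [0, 0, -0.001, 0, 0.4], [0, 0, -0.001, 0, 0.5], [0, 0, -0.001, 0, 0.55], [0, 0, -0.001, 0, 0.55], [0, 0, 0.02, 0, 0.55], [0, 0.005, 0.055, 0, 0.55], [0, 0.005, 0.09, 0, 0.6], [0, 0.005, 0.125, 0, 0.6], [0, 0.005, 0.13, 0, 0.6]]}}

```text
time_s: 38.2
tcp_pos: [0.6316, -0.1736, 0.1764]
eef_rot: [-0.702, 0.712, 0.013, 0.002]
wrist_force: [1.3, -0.0, 1.1]
grip_width: 0.0529
```

Run:
```python
from asc import *
e,s=show('side',(.63,-.24,.08),a=40,b=30,l=40,r=40)
c,s=show('scene',(.57,-.21,.08),a=26,b=26,l=60,r=60)
for x,y in((.6303,-.193),(.6303,-.168),(.5145,-.193)):print(x,y,proj(c,(x,y,.073)))
```

```text
center 352.1880624927161 305.83162910272995 [ 0.6316 -0.1736  0.1764] [ 1.3 -0.   1.1] 0.05294630011108417
++======+###*=----=========++****==*###+
====+====*###*==-========+****+===*###*=
==========*####+=-===============*####+=
+==========*#####+=============*#####+==
============+*#####**++++==+**#####*====
=-============+*##########*######*+=====
---==============+**##########*++=======
-----================+++++++============
*=---===================================
**-:-===================================
*+=:===================--===============
*+--=================------=============
+=-=================--=-----=+==========
====================-+**+---==+++=======
====================+*##*+--===++=======
=+=========+=======+*##**+-====--=======
++====++===========+*##*+=-====--=======
**+++=+++==++=====+*##**+=====---=======
******+++++++=====+*##*+================
******++++*++++===*##**+=====+**+=======
*****+++++*+****++*##*++=+===+**========
*****++++*+*******###*+==+===--=========
*****++++++*******##**+=+*++=---========
****++++++******++++*+=+****+---========
***+++++*
[... 1557 characters left out ...]
%%@++=+##%%%@@@********+*
**********+++++*======*##%%%%%%%@@@@@#=====+@@@%%@**+**+***+
*+****+*****++*#====+=-#***===+--===========****##+++*******
*+**+*++******++-:::-=-+++++*****##*#+-::-=+###:++**+*******
**+***********=+.:::::-++++++++++++++::::::=++++************
*******+******==-:::::==+++++++++++++::::::=+++*************
****+***+*****+++=--========+====++++=-:::-++++**++**+******
**+*+******+****************+***++*++++++*+++++*************
*++*+**+**+******+********************+***+****+************
****+*+*+*****+****+************************+*************+*
0.6303 -0.193 [275.66808225 218.60031565]
0.6303 -0.168 [274.70433365 225.47877693]
0.5145 -0.193 [317.90862194 220.60465389]
```

Call:
{"api": "jog_arm", "payload": {"rows": [[-0.009, -0.02, 0.01, 0.03, 0.6], [-0.018, -0.04, 0.01, 0.06, 0.6], [-0.029, -0.063, 0.01, 0.1, 0.6], [-0.04, -0.087, 0.01, 0.14, 0.6], [-0.051, -0.111, 0.01, 0.18, 0.6], [-0.062, -0.135, 0.01, 0.22, 0.6], [-0.073, -0.159, 0.01, 0.26, 0.6], [-0.084, -0.183, 0.01, 0.3, 0.6], [-0.095, -0.207, 0, 0.32, 0.6], [-0.105, -0.229, -0.005, 0.32, 0.6], [-0.105, -0.229, -0.01, 0.32, 0.6], [-0.105, -0.229, -0.01, 0.32, 0.6]]}}

```text
time_s: 39.3
tcp_pos: [0.5239, -0.402, 0.1578]
eef_rot: [-0.696, 0.699, 0.122, -0.112]
wrist_force: [0.4, 0.9, -0.8]
grip_width: 0.0531
```

Run:
```python
from asc import *
w,s=show('wrist',(.5262,-.4024,.142),a=50,b=50,l=60,r=60,st=2);print(s['eef_rot'])
```

```text
center 325.2305738861915 271.7378885491331 [ 0.5239 -0.402   0.1578] [ 0.4  0.9 -0.8] 0.05308912359989035
+++*+++*+*********++++***###*#*#*#*******++++++*******+*++++
+++++*+*++*******++++**+****##*********++++++*****++*+++++++
+++***********++*+++++++*##*#*****++****++++++****+++*++++**
************+*++++++++++*#***#****+*++++**++******+********+
*************++++++++*++***********+++*+********++****+***++
***********+++++++++++++******#***++***+*++****************+
****++*++*+++**+++++*+++*****************+*******+*********+
*****+++++++++****++**++*#*#*#*#*#*******++******+++********
+++*****+**********+++++*#**++**#******+*+*******+++++****+*
*++++****++********++*++*+:.  .:=****+++***+*****+***++***++
*********+**+******++**+=.       -***++++**++********+****++
+*******+*+***+++**++++=          :+*+++****+*******++****++
*+++*********++++**+**+.           -*******++********+***+++
**+++*****************=            :+*****+*********++*+++++
**+++*****************-            .+***+*+*+*++++******++++
**+++***********+*****:             +*****++**+++**+++++++++
**+***++**********
[... 1405 characters left out ...]
+**+*###*##*#*+**+++*++++*+**++**++++++ 
*************+++**++***+*#*#*#**#++++++++**+++***+****++++= 
++***+++*+*********+**+**#######*++*+++++******+*++++++*++- 
*++**+++++*********+++***********++++***+*******+++++++*++- 
**++***++*********++++++**++++++++++++++++******+++++++**+- 
****++*+++**+*+*+****+++*++++++++++++++*++**+***++++++*+++: 
+***+++*+*++****++**+++++++++++++**++++*+++++++++*++++++++: 
*+**++**++++*****+++++***+++*++++**++++**+++++++***+++++++: 
+++*****++++***+++++++***+++++*+****+**+++++++***+++++++*+: 
++*****++++***++++++*++*++++*+***++*+***+++++***+++++*+++*: 
**+***+*++*++*+++++*++++++*+************+****+*++++*+*++++. 
[-0.69605576  0.69861714  0.12209712 -0.11194979]
```

Call:
{"api": "jog_arm", "payload": {"rows": [[0.002, -0.0005, -0.03, 0, 0.6], [0.002, -0.0005, -0.05, 0, 0.6], [0.002, -0.0005, -0.062, 0, 0.6], [0.002, -0.0005, -0.069, 0, 0.6], [0.002, -0.0005, -0.069, 0, 0.6], [0.002, -0.0005, -0.069, 0, 0.1], [0.002, -0.0005, -0.069, 0, 0.1], [0.002, -0.0005, -0.069, 0, 0.1], [0.002, -0.0005, -0.069, 0, 0.1], [0.002, -0.0005, -0.069, 0, 0.1], [0.002, -0.0005, -0.069, 0, 0.1], [0.002, -0.0005, -0.069, 0, 0.1]], "grip_force": 30}}

```text
time_s: 40.35
tcp_pos: [0.5268, -0.402, 0.0902]
eef_rot: [-0.695, 0.699, 0.123, -0.112]
wrist_force: [0.6, -1.0, -0.5]
grip_width: 0.0169
```

Call:
{"api": "jog_arm", "payload": {"rows": [[0, 0.001, 0.006, 0, 0.1], [-0.001, 0.003, 0.012, 0, 0.1], [-0.001, 0.0045, 0.018, 0, 0.1], [-0.002, 0.0055, 0.025, 0, 0.1], [-0.002, 0.0055, 0.025, 0, 0.1]]}}

```text
time_s: 40.77
tcp_pos: [0.5246, -0.3949, 0.1162]
eef_rot: [-0.696, 0.698, 0.123, -0.113]
wrist_force: [-0.6, 3.6, -4.2]
grip_width: 0.017
```

Call:
{"api": "jog_arm", "payload": {"rows": [[0.0175, 0.006, 0, 0.113, 0.1], [0.0345, 0.0155, 0, 0.233, 0.1], [0.0505, 0.027, 0, 0.353, 0.1], [0.065, 0.04, 0, 0.473, 0.1], [0.0775, 0.055, 0, 0.593, 0.1], [0.0885, 0.071, 0, 0.713, 0.1], [0.097, 0.0885, 0, 0.833, 0.1], [0.104, 0.107, 0, 0.953, 0.1], [0.1085, 0.126, 0, 1.073, 0.1], [0.1105, 0.142, 0, 1.173, 0.1], [0.1105, 0.142, 0, 1.173, 0.1], [0.1105, 0.142, 0, 1.173, 0.1]]}}

```text
time_s: 41.77
tcp_pos: [0.6347, -0.2521, 0.1163]
eef_rot: [0.518, -0.513, -0.489, 0.479]
wrist_force: [-3.2, -0.3, -3.5]
grip_width: 0.0172
```

Call:
{"api": "jog_arm", "payload": {"rows": [[0.0005, 0.007, 0, 0.044, 0.1], [0.001, 0.0138, 0, 0.085, 0.1], [0.001, 0.0138, 0, 0.085, 0.1], [0.001, 0.0138, 0, 0.085, 0.1]]}}

```text
time_s: 42.1
tcp_pos: [0.6351, -0.2389, 0.1161]
eef_rot: [-0.498, 0.492, 0.509, -0.501]
wrist_force: [-4.6, -0.6, -3.7]
grip_width: 0.0171
```

Call:
{"api": "jog_arm", "payload": {"rows": [[0.0015, 0, -0.006, 0, 0.1], [0.003, 0, -0.012, 0, 0.1], [0.0045, 0, -0.018, 0, 0.1], [0.006, 0, -0.023, 0, 0.1], [0.006, 0, -0.026, 0, 0.1], [0.006, 0, -0.026, 0, 0.1]]}}

```text
time_s: 42.6
tcp_pos: [0.642, -0.2393, 0.0915]
eef_rot: [-0.497, 0.493, 0.509, -0.5]
wrist_force: [0.7, 0.1, 7.1]
grip_width: 0.017
```

Call:
{"api": "jog_arm", "payload": {"rows": [[0, 0, 0.001, 0, 0.1], [0, 0, 0.001, 0, 0.4], [0, 0, 0.001, 0, 0.5], [0, 0, 0.001, 0, 0.6], [0, 0, 0.001, 0, 0.6], [0, 0, 0.02, 0, 0.6], [0, 0, 0.06, 0, 0.6], [0, 0, 0.1, 0, 0.6], [0, 0, 0.14, 0, 0.6], [0, 0, 0.17, 0, 0.6], [0, 0.01, 0.18, 0, 0.6]]}}

```text
time_s: 43.52
tcp_pos: [0.6426, -0.2309, 0.2768]
eef_rot: [-0.495, 0.496, 0.51, -0.499]
wrist_force: [-0.1, -1.8, 0.6]
grip_width: 0.0529
```

Call:
{"api": "jog_arm", "payload": {"rows": [[0, 0.03, 0.03, -0.1, 0.6], [-0.01, 0.06, 0.03, -0.22, 0.6], [-0.02, 0.09, 0.03, -0.34, 0.6], [-0.03, 0.12, 0.03, -0.46, 0.6], [-0.04, 0.12, 0.03, -0.58, 0.6], [-0.05, 0.12, 0.03, -0.7, 0.6], [-0.06, 0.12, 0.03, -0.82, 0.6], [-0.065, 0.12, 0.03, -0.94, 0.6], [-0.065, 0.12, 0.03, -1.06, 0.6], [-0.065, 0.12, 0.03, -1.18, 0.6], [-0.065, 0.12, 0.03, -1.3, 0.6], [-0.065, 0.12, 0.03, -1.42, 0.6]]}}

```text
time_s: 44.52
tcp_pos: [0.5774, -0.1104, 0.3059]
eef_rot: [-0.701, 0.708, 0.061, -0.054]
wrist_force: [-0.4, 0.6, -0.2]
grip_width: 0.053
```

Call:
{"api": "jog_arm", "payload": {"rows": [[0, 0, 0, -0.12, 0.6], [0, 0, 0, -0.155, 0.6], [0, 0, 0, -0.155, 0.6]]}}

```text
time_s: 44.77
tcp_pos: [0.5772, -0.11, 0.305]
eef_rot: [-0.703, 0.711, 0.005, 0.0]
wrist_force: [-0.0, -0.1, -0.6]
grip_width: 0.0529
```

Run:
```python
from h import *
s=sensors.read_state();print(s['tcp_pos'])
w=cam('wrist');c=cam('scene');e=cam('side')
im=np.zeros((600,800,3),np.uint8)
im[:300,:400]=cv2.resize(c['image'][240:480,200:520],(400,300),interpolation=2)
im[:300,400:]=cv2.resize(e['image'][260:350,270:390],(400,300),interpolation=2)
im[300:,:800]=cv2.resize(w['image'][200:365,150:590][:, :440],(800,300),interpolation=2)
cv2.imwrite('pics/p16.png',im[:,:,::-1])
print('knob exp wrist',proj(w,(.6423,-.2381,.142),s),'side',proj(e,(.6423,-.2381,.142)))
```

```text
[ 0.57722447 -0.10996042  0.30498576]
knob exp wrist [381.81077377 327.02139798] side [358.98022657 285.02363342]
```

View pics/p16.png

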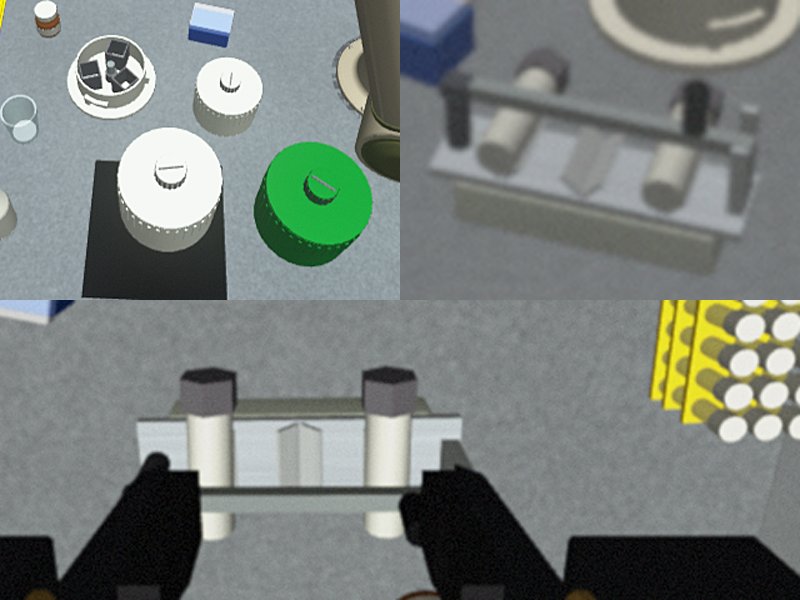

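Run:
```python
from h import *
c=cam('scene');e=cam('side')
print('lid grip top',onz(c,(336.8,373),.155).round(4))
im=c['image'].astype(int);m=((im.min(2)>120)&(np.ptp(im,axis=2)<40)).astype(np.uint8)
l=cv2.connectedComponents(m)[1];k=(l==l[400,336]);ys,xs=np.where(k);print('lid bbox',xs.min(),xs.max(),ys.min(),ys.max())
print('bottom of rim (front)',onz(c,(xs[ys==ys.max()].mean(),ys.max()),.003).round(4))
for ctr in((.4725,.3236),(.4425,.3236),(.455,.31)):
    a=np.linspace(0,6.28,60);p=np.array([proj(c,(ctr[0]+.0845*np.cos(t),ctr[1]+.0845*np.sin(t),z)) for t in a for z in(.003,.127)]);print(ctr,p.min(0).round(1),p.max(0).round(1))
# knob column in side view: dark centroid
g=e['image'].max(2);u,v=proj(e,(.6423,-.2381,.128));u,v=int(u),int(v);s=(g[v-14:v+14,u-8:u+8]<50);yy,xx=np.where(s);print('knob',u-8+xx.mean(),v-14+yy.min(),v-14+yy.max(),'exp',proj(e,(.6423,-.2381,.128)),proj(e,(.6423,-.2381,.142)),'if lifted .02',proj(e,(.6423,-.2381,.1454)))
```

```text
lid grip top [0.456 0.278 0.155]
lid bbox 0 639 57 479
bottom of rim (front) [0.3839 0.4335 0.003 ]
(0.4725, 0.3236) [283.8 360.2] [370.3 463.1]
(0.4425, 0.3236) [299.2 361. ] [385.8 463.9]
(0.455, 0.31) [293.4 354.6] [379.1 456.6]
knob 358.5121951219512 288 299 exp [358.67801368 289.98156235] [358.98022657 285.02363342] if lifted .02 [359.05428199 283.80872321]
```

```bash
cat > lid.py <<'E'
from h import *
c=cam('scene');im=cv2.GaussianBlur(c['image'],(3,3),0).astype(int);m=((im.min(2)>95)&(np.ptp(im,axis=2)<45)).astype(np.uint8)
m2=np.zeros_like(m);m2[330:478,285:388]=m[330:478,285:388]
# top disc: very bright
t=(im.min(2)>225).astype(np.uint8);l=cv2.connectedComponents(t)[1]
from collections import Counter
k=Counter(l[335:440,290:385].ravel());k.pop(0,None);i=k.most_common(1)[0][0]
cn=max(cv2.findContours((l==i).astype(np.uint8),0,1)[0],key=cv2.contourArea).reshape(-1,2)
P=np.array([onz(c,p,.127)[:2] for p in cn],np.float32);print('top disc',cv2.minEnclosingCircle(cv2.convexHull(P)),len(cn))
print('bbox',cn.min(0),cn.max(0))
E
python3 - <<'E'
from lid import *
g=cv2.cvtColor(c['image'],cv2.COLOR_RGB2GRAY)[354:400,312:362]
for q in g:print(''.join(' .:-=+*#%@'[min(9,x//26)] for x in q))
E
```

```text
top disc ((0.45681536197662354, 0.2799433469772339), 0.08297432959079742) 226
bbox [295 343] [376 421]
@@@@@@@@@@@@@@@@@@@@@@@@@@@@@@@@@@@@@@@@@@@@@@@@@@
@@@@@@@@@@@@@@@@@@@@@@@@@@@@@@@@@@@@@@@@@@@@@@@@@@
@@@@@@@@@@@@@@@@@@@@@@@@@@@@@@@@@@@@@@@@@@@@@@@@@@
@@@@@@@@@@@@@@@@@@@@@@@@@@@@@@@@@@@@@@@@@@@@@@@@@@
@@@@@@@@@@@@@@@@@@@@@@@@@@@@@@@@@@@@@@@@@@@@@@@@@@
@@@@@@@@@@@@@@@@@@@@@@@@@@@@@@@@@@@@@@@@@@@@@@@@@@
@@@@@@@@@@@@@@@@@@@@@@@@@@@@@@@@@@@@@@@@@@@@@@@@@@
@@@@@@@@@@@@@@@@@@@@@@@@@@@@@@@@@@@@@@@@@@@@@@@@@@
@@@@@@@@@@@@@@@@@@@@@@@@@@@@@@@@@@@@@@@@@@@@@@@@@@
@@@@@@@@@@@@@@@@@@@@@@@@@@@@@@@@@@@@@@@@@@@@@@@@@@
@@@@@@@@@@@@@@@@@@@@@@@@@@@@@@@@@@@@@@@@@@@@@@@@@@
@@@@@@@@@@@@@@@@@@@@@@@@@@@@@@@@@@@@@@@@@@@@@@@@@@
@@@@@@@@@@@@@@@@@@@@@@@@@@@@@@@@@@@@@@@@@@@@@@@@@@
@@@@@@@@@@@@@@@@@@@@@@@@@@@@@@@@@@@@@@@@@@@@@@@@@@
@@@@@@@@@@@@@%@@@@@@@@@@@@@@@@@@@@@@@@@@@@@@@@@@@@
@@@@@@@@@@@@@%@@@@@@@@@@@@@@@@@@@@@@%@@@@@@@@@@@@@
@@@@@@@@@@@@@@@@@@@@@@@@@@@@@@@@@@@@@@@@@@@@@@@@@@
@@@@@@@@@@@@%@@@@@@@@@@@@@@@@@@@@@@@@@@@@@@@@@@@@@
@@@@@@@@@@@@*@@@@@@@@@@@@@@@%%%%%#%@@%@@@@@@@@@@@@
@@@@@@@@@@@@+@@@@@%%%%%##***
[... 648 characters left out ...]
@*.-==-=*#%%%#%#++-:=*@@@@@@@@@@@@@@@
@@@@@@@@@@@@@@@::==:-+==-===-=+--#@@@@@@@@@@@@@@@@
@@@@@@@@@@@@@@@%++-:-++:-=+-:-+:=@@@@@@@@@@@@@@@@@
@@@@@@@@@@@@@@@@@@+.-+=:-++::=#+@@@@@@@@@@@@@@@@@@
@@@@@@@@@@@@@@@@@@#=++-::+=:-%@@@@@@@@@@@@@@@@@@@@
@@@@@@@@@@@@@@@@@@@@@@@=*@@#@@@@@@@@@@@@@@@@@@@@@@
@@@@@@@@@@@@@@@@@@@@@@@@@@@@@@@@@@@@@@@@@@@@@@@@@@
@@@@@@@@@@@@@@@@@@@@@@@@@@@@@@@@@@@@@@@@@@@@@@@@@@
@@@@@@@@@@@@@@@@@@@@@@@@@@@@@@@@@@@@@@@@@@@@@@@@@@
@@@@@@@@@@@@@@@@@@@@@@@@@@@@@@@@@@@@@@@@@@@@@@@@@@
@@@@@@@@@@@@@@@@@@@@@@@@@@@@@@@@@@@@@@@@@@@@@@@@@@
@@@@@@@@@@@@@@@@@@@@@@@@@@@@@@@@@@@@@@@@@@@@@@@@@@
@@@@@@@@@@@@@@@@@@@@@@@@@@@@@@@@@@@@@@@@@@@@@@@@@@
@@@@@@@@@@@@@@@@@@@@@@@@@@@@@@@@@@@@@@@@@@@@@@@@@@
```

Call:
{"api": "jog_arm", "payload": {"rows": [[-0.008, 0.035, 0, 0.08, 1], [-0.018, 0.07, 0, 0.16, 1], [-0.029, 0.105, 0, 0.24, 1], [-0.04, 0.14, 0, 0.32, 1], [-0.051, 0.175, 0, 0.4, 1], [-0.062, 0.21, 0, 0.45, 1], [-0.073, 0.245, 0, 0.5, 1], [-0.084, 0.28, 0, 0.5, 1], [-0.095, 0.315, 0, 0.5, 1], [-0.106, 0.35, 0, 0.5, 1], [-0.117, 0.378, -0.02, 0.5, 1], [-0.1205, 0.389, -0.04, 0.5, 1]]}}

```text
time_s: 46.07
tcp_pos: [0.4555, 0.2819, 0.2661]
eef_rot: [-0.681, 0.687, 0.184, -0.174]
wrist_force: [0.6, -0.2, 0.9]
grip_width: 0.0883
```

Call:
{"api": "jog_arm", "payload": {"rows": [[0, 0, -0.035, 0, 1], [0, 0, -0.07, 0, 1], [0, 0, -0.1, 0, 1], [0, 0, -0.1, 0, 1]]}}

```text
time_s: 46.4
tcp_pos: [0.4529, 0.2811, 0.1608]
eef_rot: [-0.681, 0.687, 0.181, -0.178]
wrist_force: [-0.4, -0.0, -1.3]
grip_width: 0.0881
```

Run:
```python
from lid import *
s=sensors.read_state();print(s['tcp_pos'],s['joint_pos'].round(2),s['eef_rot'].round(3))
w=cam('wrist')
for x,y in((.4565,.279),):print(proj(w,(x,y,.155),s))
u,v=[int(k) for k in proj(w,(.4565,.279,.155),s)]
g=cv2.cvtColor(w['image'],cv2.COLOR_RGB2GRAY)[v-90:v+60:3,u-90:u+90:3]
for q in g:print(''.join(' .:-=+*#%@'[min(9,x//26)] for x in q))
```

```text
top disc ((0.4566897749900818, 0.28051260113716125), 0.08242607116699219) 327
bbox [295 359] [376 421]
[0.45441481 0.2815334  0.16440789] [ 0.34  0.37  1.54 -0.01  1.23 -0.17] [-0.681  0.687  0.182 -0.176]
[323.18894255 280.43266015]
%%%%%%%%%%%%%%%%%%%%%%%%%%%%%%%%%%%%%%%%%%%%%%%%%%%%%%%%%%%%
%%%%%%%%%%%%%%%%%%%%%%%%%%%%%%%%%%%%%%%%%%%%%%%%%%%%%%%%%%%%
%%%%%%%%%%%%%%%%%%%%%%%%%%%%%%%%%%%%%%%%%%%%%%%%%%%%%%%%%%%%
%%%%%%%%%%%%%%%%%%%%%%%%%%%%%%%%%%%%%%%%%%%%%%%%%%%%%%%%%%%%
%%%%%%%%%%%%%%%%%%%%%%%%%%%%%%%%%%%%%%%%%%%%%%%%%%%%%%%%%%%%
%%%%%%%%%%%%%%%%%%%%%%%%%%%%%%%%%%%%%%%%%%%%%%%%%%%%%%%%%%%%
%%%%%%%%%%%%%%%%%%%%%%%%%%%%%%%%%%%%%%%%%%%%%%%%%%%%%%%%%%%%
%%%%%%%%%%%%%%%%%%%%%%%%%%%%%%%%%%%%%%%%%%%%%%%%%%%%%%%%%%%%
%%%%%%%%%%%%%%%%%%%%%%%%%%%%%%%%%%%%%%%%%%%%%%%%%%%%%%%%%%%%
%%%%%%%%%%%%%%%%%%%%%%%%%%%%%%%%%%%%%%%%%%%%%%%%%%%%%%%%%%%%
%%%%%%%%%%%%%%%%%%%%%%%%%%%%%%%%%%%%%%%%%%%%%%%%%%%%%%%%%%%%
%%%%%%%%%%%%%%%%%%%%%%%%%%%#*%%%*%%%%%%%%%%%%%%%%%%%%%%%%%%%
%%%%%%%%%%%%%%%%%%%%%%%%@%+..---..#%%%%%%%%%%%%%%%%%%%%%%%%%
%%%%%%%%%%%%%%%%%%%%%%*:--:..---..--:-%%%%%%%%%%%%%%%%%%%%%%
%%%%%%%%%%%%
[... 1483 characters left out ...]
%%%%%%%%%%%%%%%%%%%%%%%%%%%%%
%%%%%%%%%%%%%%%%%%%%%%%%%%%%%%%%%%%%%%%%%%%%%%%%%%%%%%%%%%%%
%%%%%%%%%%%%%%%%%%%%%%%%%%%%%%%%%%%%%%%%%%%%%%%%%%%%%%%%%%%%
%%%%%%%%%%%%%%%%%%%%%%%%%%%%%%%%%%%%%%%%%%%%%%%%%%%%%%%%%%%%
%%%%%%%%%%%%%%%%%%%%%%%%%%%%%%%%%%%%%%%%%%%%%%%%%%%%%%%%%%%%
%%%%%%%%%%%%%%%%%%%%%%%%%%%%%%%%%%%%%%%%%%%%%%%%%%%%%%%%%%%%
%%%%%%%%%%%%%%%%%%%%%%%%%%%%%%%%%%%%%%%%%%%%%%%%%%%%%%%%%%%%
%%%%%%%%%%%%%%%%%%%%%%%%%%%%%%%%%%%%%%%%%%%%%%%%%%%%%%%%%%%%
%%%%%%%%%%%%%%%%%%%%%%%%%%%%%%%%%%%%%%%%%%%%%%%%%%%%%%%%%%%%
%%%%%%%%%%%%%%%%%%%%%%%%%%%%%%%%%%%%%%%%%%%%%%%%%%%%%%%%%%%%
%%%%%%%%%%%%%%%%%%%%%%%%%%%%%%%%%%%%%%%%%%%%%%%%%%%%%%%%%%%%
%%%%%%%%%%%%%%%%%%%%%%%%%%%%%%%%%%%%%%%%%%%%%%%%%%%%%%%%%%%%
```

Call:
{"api": "jog_arm", "payload": {"rows": [[0.001, -0.001, -0.02, 0, 1], [0.002, -0.0025, -0.04, 0, 1], [0.002, -0.0025, -0.055, 0, 1], [0.002, -0.0025, -0.062, 0, 1], [0.002, -0.0025, -0.064, 0, 1], [0.002, -0.0025, -0.064, 0, 0.4], [0.002, -0.0025, -0.064, 0, 0.4], [0.002, -0.0025, -0.064, 0, 0.4], [0.002, -0.0025, -0.064, 0, 0.4], [0.002, -0.0025, -0.064, 0, 0.4], [0.002, -0.0025, -0.064, 0, 0.4], [0.002, -0.0025, -0.064, 0, 0.4]], "grip_force": 50}}

```text
time_s: 47.5
tcp_pos: [0.4578, 0.2795, 0.1031]
eef_rot: [-0.681, 0.687, 0.184, -0.175]
wrist_force: [-0.1, -0.4, 1.7]
grip_width: 0.0492
```

Call:
{"api": "jog_arm", "payload": {"rows": [[0, 0, 0.005, 0, 0.4], [0, 0, 0.012, 0, 0.4], [0, 0, 0.02, 0, 0.4], [0, 0, 0.02, 0, 0.4]]}}

```text
time_s: 47.83
tcp_pos: [0.4586, 0.2799, 0.1249]
eef_rot: [-0.681, 0.687, 0.185, -0.174]
wrist_force: [0.3, 0.5, -1.1]
grip_width: 0.0491
```

Call:
{"api": "jog_arm", "payload": {"rows": [[0.005, 0.015, 0, 0, 0.4], [0.01, 0.03, 0, 0, 0.4], [0.0145, 0.043, 0, 0, 0.4], [0.0145, 0.043, 0, 0, 0.4], [0.0145, 0.043, -0.008, 0, 0.4], [0.0145, 0.043, -0.015, 0, 0.4], [0.0145, 0.043, -0.02, 0, 0.4], [0.0145, 0.043, -0.022, 0, 0.4], [0.0145, 0.043, -0.022, 0, 0.4]]}}

```text
time_s: 48.58
tcp_pos: [0.4727, 0.3221, 0.1031]
eef_rot: [-0.681, 0.687, 0.184, -0.174]
wrist_force: [-1.1, -1.9, 4.0]
grip_width: 0.0492
```

Seated on the mat (4 N up). Release, rise and move clear.

Call:
{"api": "jog_arm", "payload": {"rows": [[0, 0, 0, 0, 0.6], [0, 0, 0, 0, 0.8], [0, 0, 0, 0, 1], [0, 0, 0, 0, 1], [0, 0, 0, 0, 1], [0, 0, 0, 0, 1], [0, 0, 0, 0, 1], [0, 0, 0.02, 0, 1], [0, 0, 0.055, 0, 1], [0, 0, 0.09, 0, 1], [0, 0, 0.125, 0, 1], [0, 0, 0.16, 0, 1]]}}

```text
time_s: 49.58
tcp_pos: [0.4724, 0.322, 0.2648]
eef_rot: [-0.681, 0.687, 0.184, -0.174]
wrist_force: [-0.5, -0.2, -0.1]
grip_width: 0.0884
```

Call:
{"api": "jog_arm", "payload": {"rows": [[0, -0.035, 0.02, 0, 1], [0, -0.07, 0.03, 0, 1], [0, -0.105, 0.03, 0, 1], [0, -0.14, 0.03, 0, 1], [0, -0.175, 0.03, 0, 1], [0, -0.21, 0.03, 0, 1], [0, -0.245, 0.03, 0, 1], [0, -0.28, 0.03, 0, 1], [0, -0.28, 0.03, 0, 1], [0, -0.28, 0.03, 0, 1]]}}

```text
time_s: 50.42
tcp_pos: [0.4725, 0.0408, 0.2949]
eef_rot: [-0.682, 0.687, 0.183, -0.173]
wrist_force: [0.1, -0.2, 0.3]
grip_width: 0.0882
```

Run:
```python
from lid import *
s=sensors.read_state();print(s['tcp_pos'])
import pickle
e=cam('side');s0,d0=pickle.load(open('d0.pkl','rb'))
# bystander change check: diff vs initial images, list blobs
for n,a,b in(('scene',c,d0['scene']),('side',e,d0['side'])):
    df=(cv2.absdiff(cv2.GaussianBlur(a['image'],(5,5),0),cv2.GaussianBlur(b['image'],(5,5),0)).max(2)>40).astype(np.uint8)
    k,l,st,ce=cv2.connectedComponentsWithStats(df)
    print(n,[(st[i][:5].tolist()) for i in range(1,k) if st[i,4]>25])
g=e['image'].max(2);u,v=[int(k) for k in proj(e,(.6423,-.2381,.128))];q=(g[v-14:v+14,u-8:u+8]<50);yy,xx=np.where(q);print('knob',u-8+xx.mean(),v-14+yy.min(),v-14+yy.max())
q0=(d0['side']['image'].max(2)[v-14:v+14,u-8:u+8]<50);yy,xx=np.where(q0);print('knob at start',u-8+xx.mean(),v-14+yy.min(),v-14+yy.max())
```

```text
top disc ((0.47225090861320496, 0.3228031396865845), 0.08285097032785416) 235
bbox [286 361] [369 444]
[0.47245015 0.04191294 0.29493928]
scene [[331, 61, 309, 301, 23043], [308, 90, 23, 21, 116], [522, 99, 29, 46, 443], [422, 107, 5, 21, 66], [276, 112, 235, 110, 7954], [323, 112, 53, 13, 411], [263, 189, 61, 50, 1419], [286, 188, 8, 7, 38], [308, 190, 22, 13, 181], [318, 196, 39, 20, 254], [324, 205, 32, 37, 570], [511, 222, 7, 23, 57], [271, 226, 10, 5, 40], [526, 242, 43, 71, 1706], [250, 244, 74, 86, 4311], [525, 314, 28, 44, 488], [517, 316, 6, 7, 29], [507, 324, 22, 65, 506], [518, 339, 10, 21, 119], [589, 355, 7, 14, 65], [525, 359, 34, 8, 116], [283, 360, 89, 103, 7198], [556, 364, 45, 31, 385]]
side [[146, 0, 29, 30, 603], [189, 0, 8, 5, 29], [235, 0, 59, 21, 531], [297, 15, 47, 8, 128], [240, 20, 115, 63, 2116], [304, 23, 15, 3, 28], [178, 27, 21, 15, 225], [343, 30, 10, 29, 181], [199, 40, 18, 16, 242], [230, 44, 20, 15, 188], [261, 62, 46, 11, 199], [329, 62, 40, 17, 202], [291, 79, 18, 26, 330], [335, 86, 37, 17, 446], [286, 105, 27, 23, 200], [344, 105, 22, 21, 256], [297, 121, 10, 25, 123], [301, 122, 80, 89, 3208], [220, 125, 16, 11, 73], [348, 125, 10, 17, 90], [225, 142, 19, 24, 69], [328, 203, 65, 37, 1585], [329, 240, 9, 28, 113], [362, 247, 4, 11, 32], [348, 249, 9, 5, 28], [379, 251, 11, 19, 90], [364, 263, 14, 5, 29], [293, 303, 12, 8, 49], [344, 316, 11, 6, 37]]
knob 358.39130434782606 286 299
knob at start 358.5 286 298
```

```bash
python3 -c "
from rig import ticket;print(ticket.hand_in())"
```

```text
the job is handed in; nothing more can be done
None
```

The job is handed in at about 50 s, with every step done in the order asked. It reports no verdict. I pushed and turned the lid open and stood it on the mat, then lifted the bar and swung it aside. The jar held two tubes, which I laid in troughs 1 and 3. Then I brought the bar back over the lip into its notch.

**Last checks:**
- **Lid:** it was knocked about 45 mm partway through, so its rim would have hung past the mat edge. I regripped it and put it back. It now stands at (0.472, 0.323), against the mat centre of (0.473, 0.323), so the rim is wholly on the mat.
- **Tubes:** both lie in their troughs with the caps beyond the +y end. Their middles are about 15 and 17 mm off the trough points towards the cap, inside the 30 mm limit.
- **Bar:** in the side view the knob sits within a pixel of where it was found, so I take the bar as home. I did not read the joint values directly.
- **Bystanders:** comparing the scene and side images with the first ones shows changes only where the arm, lid, jar, tubes and cradle are.

**What disagreed:** the real fingertips end about 30 mm short of the reported TCP. My first tries at the lid therefore closed above its grip, and once pressed on top of it with about 11 N. I allowed for the offset from then on.

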